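# Unlink the clamp arm of a kit-parts jig with a spring-bar fork

### The arm

A 6-joint arm with a two-finger parallel gripper is mounted at the origin on the work surface. World frame = base frame: x ahead of the robot, y to its left, z up, the work surface at z = 0. Lengths are in mm, angles in rad, forces in N, time in s.
With the tool pointing down it reaches from about 400 to 825 mm from the base axis. Payload 7 kg.
Tool frame: the origin (TCP) lies midway between the tips of the shut fingers; the grasp point (between the pads) lies 19 mm behind it (manip.pinch_z is the distance from the TCP to the grasp point, in mm); x points along the fingers, y is the direction in which the jaws open and shut, and the axes are right-handed (so a half turn about x gives the same grasp; the last joint's range is limited). The gripper opens to 88 mm and grips with 3 to 60 N. Pads are 19 mm wide; open, the fingers measure 130 mm over their backs; the gripper's body (78 mm by 193 mm) begins 47 mm behind the grasp point.
Start: joints at [1.565, 0.359, 0.012, 0, -1.224, -0.288], TCP at [195.483, 646.051, 226.561] pointing down, gripper open.
Joint ranges: [-3.07, 3.07], [-1.43, 2.12], [-1.02, 1.25], [-3.03, 1.67], [-3.05, -0], [-3.03, 3.03]. Speed limits (rad/s): [2.39, 2.39, 3.01, 3.14, 3.14, 3.14].

### API

Orientations are given as a rotation vector (axis times angle).
In Python, from station import manip gives the robot as it stands. The module is installed in compiled form; this text tells all that it offers.
- The arm moves only by the tool jog_arm, never from a script. Its argument "series" is a list of rows, each an object with "xyz": the shift along the tool's x, y, z in cm, a list of three; "rotation": the turn, a rotation vector about the tool's x, y, z in degrees, a list of three; "gripper": the opening, from 0 (shut) to 1 (fully open). In form: [{"xyz": [tx, ty, tz], "rotation": [ax, ay, az], "gripper": gripper}, ...]. A call has 1 to 8 rows; each row shifts and turns the pose as measured when the row begins, along the tool's axes as they then stand; what a row does not reach is not made up. A row lasts 1/10 s, in which the tool goes at most 50 mm and 8.59 degrees, less where a joint would pass 70% of its speed; a pose out of reach is approached as far as the arm can. A call is refused whole if a number of a shift passes 5 or a number of a turn 8.59, either way. A call with a gripper value outside its range is refused whole. The fingers move at their own pace and stop on an object; "grip_force" is the grip in N (left out, the last holds). Time passes only in rows, so rows that do not move let the fingers close. It gives the time, the measured TCP pose, the force and the opening at its end, in the units of the state.
- manip.state(): the state, without advancing time (a new reading comes with each control period).
- manip.grab_frame(name): name is "scene" or "top" or "wrist"; returns a dict with "image" (480x640x3 uint8, blue, green, red), "fx", "fy", "cx", "cy" (pixels), "rvec" (rotation vector, rad) and "tvec" (3), from world to camera coordinates, as OpenCV has them. Camera axes: x right, y down, z forward; pixel columns grow to the right and rows downward; lengths in mm; the calibration is good to about 2 mm. A picture is of the moment at which its call begins. There is no depth.
- manip.sign_off(): hands the job in, once; it reports no verdict.
The state is a dict: "time": time; "q": joint angles; "joint_velocities": joint speeds; "joint_efforts": joint torques, N m; "tool_pos": TCP position; "orientation": TCP orientation; "contact_force": force on the tool from outside, world axes, zero at the start; "ft_torque": the same for the moment, N m; "finger_gap": opening from 0.0 (shut) to 1.0 (fully open).
Only numpy, scipy, OpenCV 4.12 (cv2) and the standard library are available. Lean on these libraries where they do the work, as an engineer would, in place of code of your own. Each camera call takes 0.05 s, during which the arm holds its last target.

### The job

Take the orange-handled forked tool from its wooden rack, press the brass collar of the spring bar sideways with the fork until the bar's tip is out of the lug, and keep it pressed while you swing the freed blue clamp arm up to about 45 degrees, where it stays by itself. Then lay the tool back in its rack across both crossbars, where it was. Work gently, by feel: never press hard with the tool on the jig, do not work the clamp with the gripper itself, and leave the paint bottles and the jar alone.

Things in the scene. Friction and masses are not known exactly. Their poses are not given: they have to be found in the camera images.
- jig: Dark steel bed plate of the clamp jig, 225 x 130 x 6 mm, fixed to the table. Origin on the table; x towards the hinge (away from the robot), y along the spring bar, z up; plate from x = -35 to +190 mm, y = +-65 mm. On it an aluminium cross slide (x = -30 to +185 mm, 100 mm wide, top 12 mm up) carries the whole clamp. It is locked anywhere from -9 to +9 mm along y; its setting is not reported.
- bar_place (a point): Where the middle of the spring bar's axis is when the slide is centred: 50 mm above the table, over the jig's origin; true place up to 9 mm off along y. Fixed on the jig. The steel bar, 5 mm thick, runs along y between two cheeks of the blue arm's end (inner faces y = +-32 mm, 4 mm thick, 16 mm high); the end is open towards the robot, and for 28 mm behind the bar.
- rod_place (a point): Middle of the bare rod, 18 mm to -y of bar_place, likewise off by the slide's setting. The rod is bare for 28 mm between the -y cheek and the brass collar: a disc on the rod 20 mm across, 4 mm thick, -y face 4 mm to -y of the bar's middle. Pressing the collar to +y takes 3 N at first and 7 N at its dead stop, 7 mm on; over 12 N would bend the bar.
- lug_place (a point): Dark steel lug (26 mm along x, 12 mm along y, 62 mm high), 44 mm to -y of bar_place, off by the slide's setting. The spring in the dark housing (18 mm thick, to +y of the collar) holds the bar's tip 5.5 mm deep in the lug's closed pocket. The tip is out once the collar has moved over 5.5 mm; at the dead stop it is always clear. Lifting the arm before that jams. The tip must rise 13 mm to pass the lug's top.
- hinge_axis (a point): Middle of the arm's hinge axis (along y) with the slide centred, fixed on the jig 120 mm beyond the bar at the same height (50 mm above the table); axes as the jig's.
- clamp (a joint): Swing of the blue clamp arm in rad: 0 down (latched), grows as its near end (with the bar) swings up and over away from the robot, at most 1.2. A stiff hinge: the arm stays where it is left; about 3 N upwards at the bar swings it. Let the collar spring right back before drawing the fork off towards the robot, or the fork binds on the bar and drags the arm down.
- fork: Loose spring-bar tool, 163 mm long, about 90 g, lying across the rack. Origin at the centre of its orange handle (110 long x 14 wide x 20 mm high, flat sides); x points to the fork, z up as it lies. From x = 55 to 78 mm a shaft 6 wide, 10 mm high; then a root 6 wide, 17 mm high to x = 84 mm.
- fork_slot (a point): Middle of the fork's slot, 96 mm ahead of the handle's centre; axes as the tool's. The steel fork is 6 mm wide (y), with two prongs one above the other, each 4 mm high, from 12 mm behind to 12 mm ahead of this point; the slot between is 9 mm high and open to +x.
- rack: Wooden tool rack fixed to the table: plate 120 x 120 x 5 mm, origin under its centre. Two crossbars along y at x = +-42 mm, 8 mm thick, tops 22 mm above the table, 76 mm long with 8 mm high end lips. The tool lies along x on both, handle centre over the rack's centre and 32 mm above the table.
- paint_black: Black dropper bottle, 33 mm across, 76 mm high; origin under its centre. Leave alone.
- paint_grey: Grey dropper bottle, same size. Leave alone.
- paint_orange: Orange dropper bottle, same size. Leave alone.
- jar: Clear jar with red lid, 48 mm across, 60 mm high; origin under its centre. Leave alone.
There are look-alikes about, which are no part of the job. What is meant by the fork is not white, and is the larger of those in its own colour.

How it is judged (in metres and radians):
On the way, in this order (a step that is already met when the one before it is completed fails the run):
1. the tool is lifted off the rack (height (world z) of fork above 0.05 m and value of joint clamp below 0.05 rad), for 0.2 s.
2. the arm is freed and swung up at least 0.6 rad, the fork being there (value of joint clamp above 0.6 rad and distance between fork_slot and bar_place below 0.14 m), for 0.2 s.
At the end, for the whole second after the job is handed in: The clamp arm stands swung up by at least 0.6 rad and at rest, and the tool lies still across both crossbars of the rack, its handle centre within 20 mm along and 28 mm across of the rack's centre and within 0.3 rad of the rack's x axis (either way round) (value of joint clamp above 0.6 rad and velocity of joint clamp between -0.05 and 0.05 rad/s and z of fork in the frame of rack between 0.029 and 0.036 m and x of fork in the frame of rack between -0.02 and 0.02 m and y of fork in the frame of rack between -0.028 and 0.028 m and angle between the x axis of fork and the x axis of rack, either way round below 0.3 rad and linear speed of fork below 0.02 m/s and contact force between fork and jig below 0.1 N); the robot touches nothing.
It fails at once if the tool presses on the jig with more than 12 N (contact force between fork and jig above 12 N).
It fails at once if the gripper or robot touches the jig or its arm (contact force between any of the fingers, the arm and jig above 1 N).
It fails at once if a paint bottle or the jar is moved by more than 15 mm or tipped (distance of any of paint_black, paint_grey, paint_orange, jar from where it was at the start of the episode above 0.015 m or angle between any of paint_black, paint_grey, paint_orange, jar's own z axis and vertical above 0.3 rad).
It also fails if it takes over 69 s, if anything falls off the work surface, if the arm or the gripper's body presses on something with over 40 N, if the wrist force passes 120 N, or if a joint passes its speed limit or range.

## Working session

There is one attempt and no reset: what is moved stays moved. The work goes in short steps, Python scripts to look and compute and a tool call to move; the robot and the scene stay as the last step left them, time stands still between calls to the robot, and variables do not carry over. Pictures are saved under pics/ and viewed, and the job is handed in when it is done.

Besides the shell and the picture viewer there is one more tool, called after "Emit:" by a JSON object that holds its "method" and its "body", one argument or row to a line. jog_arm: Moves the arm, as the interface text tells. Its arguments: {"type":"object","properties":{"series":{"type":"array","items":{"type":"object","properties":{"xyz":{"type":"array","items":{"type":"number"}},"rotation":{"type":"array","items":{"type":"number"}},"gripper":{"type":"number"}}}},"grip_force":{"type":"number"}},"required":["series"]}

```bash
mkdir -p pics; ls; cat > h.py <<'E'
import numpy as np, cv2
from station import manip
def grab(n,save=None):
    f=manip.grab_frame(n)
    if save: cv2.imwrite('pics/'+save,f['image'])
    return f
def ray(f,u,v):
    R=cv2.Rodrigues(np.array(f['rvec'],float))[0];t=np.array(f['tvec'],float).ravel()
    d=R.T@np.array([(u-f['cx'])/f['fx'],(v-f['cy'])/f['fy'],1.]);return -R.T@t,d/np.linalg.norm(d)
def plane(f,u,v,z):
    c,d=ray(f,u,v);return c+d*(z-c[2])/d[2]
def proj(f,p):
    return cv2.projectPoints(np.array(p,float).reshape(-1,1,3),np.array(f['rvec'],float),np.array(f['tvec'],float),np.array([[f['fx'],0,f['cx']],[0,f['fy'],f['cy']],[0,0,1]],float),None)[0].reshape(-1,2)
E
python3 - <<'E'
from h import *
for n in ('scene','top','wrist'):
    f=grab(n,n+'0.png');c,_=ray(f,320,240);print(n,f['fx'],c,_)
print(manip.state(),manip.pinch_z)
E
```

```text
pics
scene 551.0848579430715 [1078.67483316 -370.5268195   875.66991402] [-0.51339208  0.30573139 -0.80184593]
top 534.5186258154087 [ 413.98128005  -68.00455175 1145.09719595] [ 0.09970922  0.03054833 -0.99454757]
wrist 422.2004806999533 [273.72587455 623.19857227 383.64432707] [-0.2737526   0.07534674 -0.9588443 ]
{'time': 0.15, 'q': array([ 1.56512569e+00,  3.59235452e-01,  1.12763144e-02, -2.49212270e-04,
       -1.22406687e+00, -2.88085783e-01]), 'joint_velocities': array([ 0.00034412, -0.00229977,  0.0029641 ,  0.00060509, -0.00028683,
        0.00100299]), 'joint_efforts': array([-1.19931839e-03, -5.83278751e+01,  2.93287325e+01,  7.00107962e+00,
        8.75479833e-03, -1.10367994e-04]), 'tool_pos': array([195.37624017, 645.73568089, 225.83344429]), 'orientation': array([-2.06398707,  0.30675678,  2.06411003]), 'contact_force': array([-0.57892399,  0.43870852,  0.46926453]), 'ft_torque': array([ 0.00844937, -0.00437775,  0.03718564]), 'finger_gap': 1.001150149394929} 18.8
```

View pics/scene0.png

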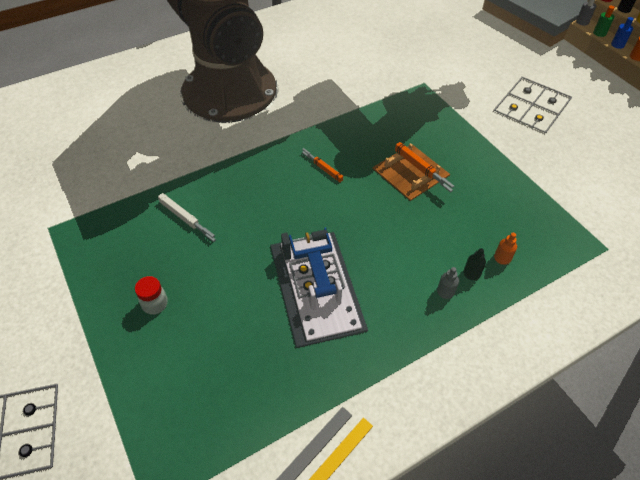

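View pics/top0.png

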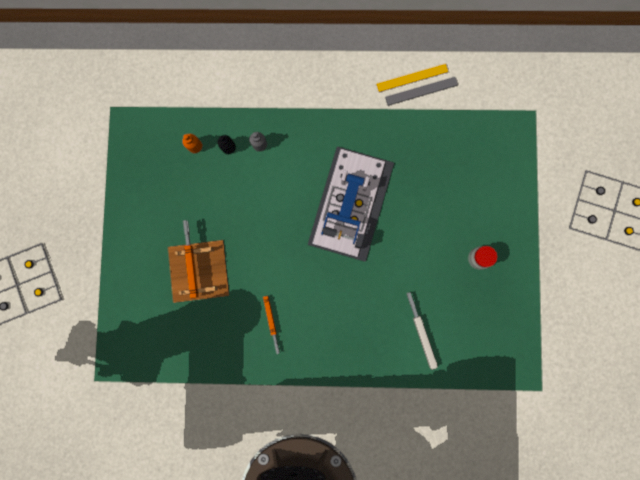

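Candidates for the fork in the top view are the orange tool on the rack (191,268), a smaller loose orange tool (271,322) and a white one (425,340). By the description (larger, orange, on the rack) I choose (191,268), and I'll check it in a close crop.

```bash
python3 - <<'E'
from h import *
t=cv2.imread('pics/top0.png');s=cv2.imread('pics/scene0.png')
a=cv2.resize(t[205:325,150:310],(800,600),interpolation=cv2.INTER_CUBIC);cv2.imwrite('pics/c1.png',a)
a=cv2.resize(t[140:268,290:410],(562,600),interpolation=cv2.INTER_CUBIC);cv2.imwrite('pics/c2.png',a)
a=cv2.resize(s[220:350,260:380],(554,600),interpolation=cv2.INTER_CUBIC);cv2.imwrite('pics/c3.png',a)
a=cv2.resize(s[130:205,365:465],(800,600),interpolation=cv2.INTER_CUBIC);cv2.imwrite('pics/c4.png',a)
E
```

```text
(no output)
```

View pics/c1.png

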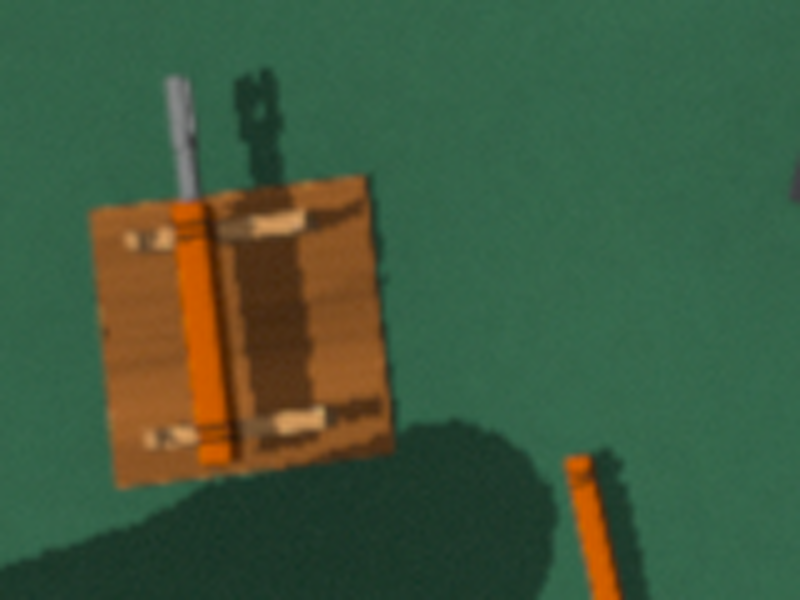

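View pics/c2.png

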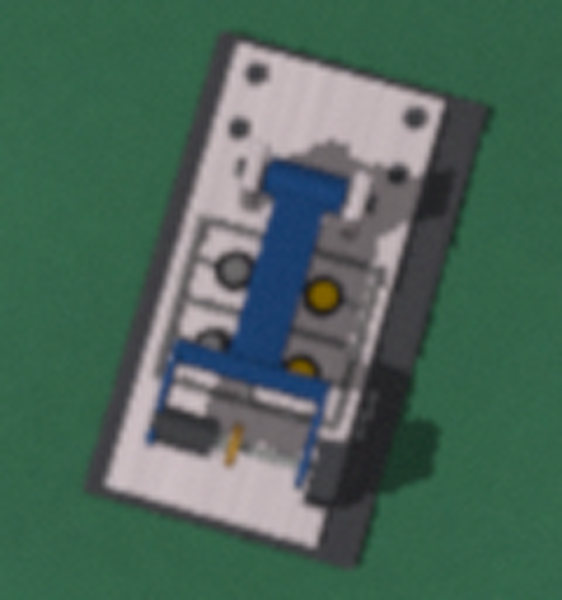

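View pics/c3.png

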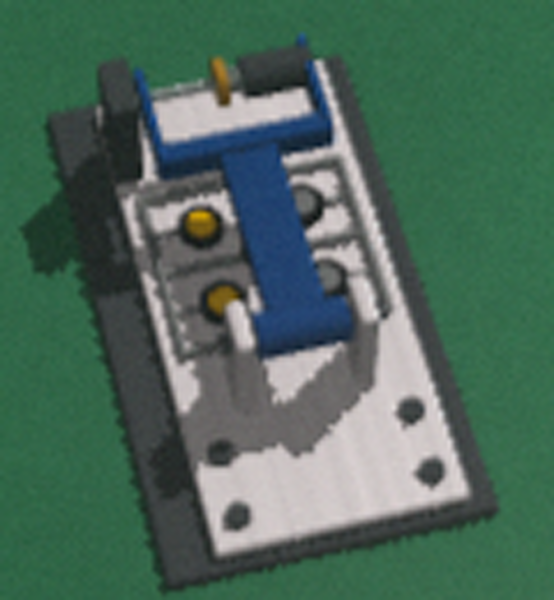

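View pics/c4.png

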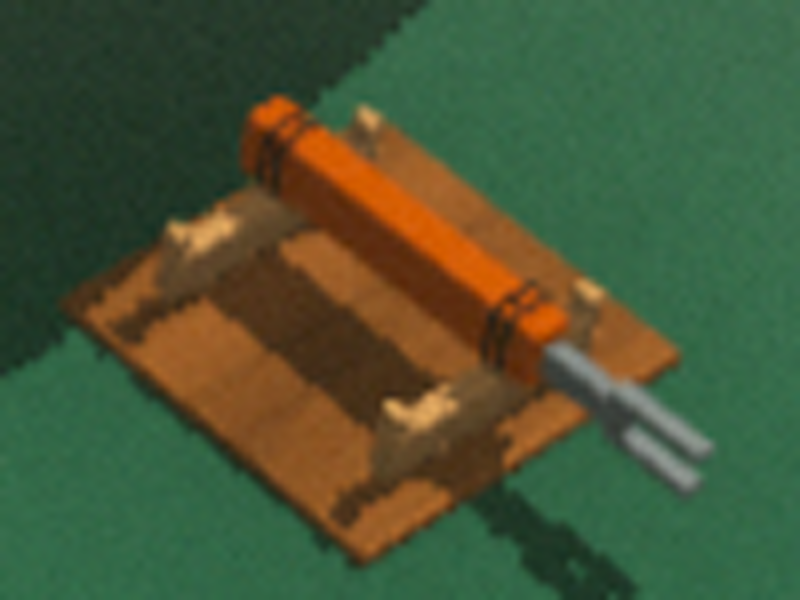

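View pics/wrist0.png

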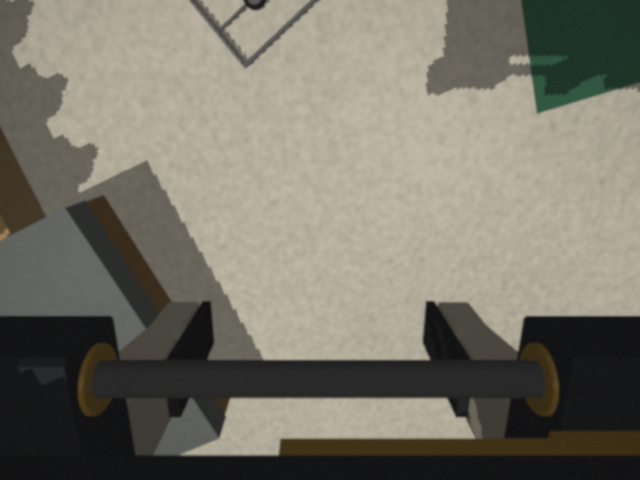

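The crops confirm the choice: the orange tool lies across both crossbars with its fork end away from the robot. The brass collar is at top-view (340,235), with the dark lug to its right (-y). Now I'll measure it all.

```bash
python3 - <<'E'
from h import *
np.set_printoptions(precision=1,suppress=True)
T=grab('top');S=grab('scene')
def pts(f,L,x0,y0,s,z): return np.array([plane(f,(u+.5)/s+x0-.5,(v+.5)/s+y0-.5,z) for u,v in L])
k=600/128; k3=600/130
def rep(n,P):
    # order far-left, far-right, near-right, near-left
    c=P.mean(0);xd=(P[0]+P[1]-P[2]-P[3])/2;yd=(P[0]+P[3]-P[1]-P[2])/2
    print(n,c,'len',np.linalg.norm(xd),np.linalg.norm(yd),'yaw',np.degrees(np.arctan2(xd[1],xd[0])),np.degrees(np.arctan2(-yd[0],yd[1])))
rep('plate top',pts(T,[(225,33),(492,105),(357,567),(88,490)],290,140,k,6))
rep('slide top',pts(T,[(237,42),(445,100),(320,550),(105,487)],290,140,k,12))
rep('plate sc',pts(S,[(497,512),(165,588),(48,115),(342,58)],260,220,k3,6))
rep('slide sc',pts(S,[(470,492),(217,557),(108,130),(325,62)],260,220,k3,12))
rep('rack top',pts(T,[(90,212),(367,177),(395,450),(118,488)],150,205,5,5))
rep('rack sc',pts(S,[(680,355),(365,563),(65,303),(370,105)],365,130,8,5))
rep('handle top',pts(T,[(172,205),(203,203),(231,460),(201,463)],150,205,5,42))
rep('handle sc',pts(S,[(565,312),(520,345),(253,115),(300,100)],365,130,8,42))
C={}
for n,f in(('top',T),('scene',S)):
    h=cv2.cvtColor(f['image'],cv2.COLOR_BGR2HSV)
    m=((h[...,0]>8)&(h[...,0]<32)&(h[...,1]>110)&(h[...,2]>60)).astype(np.uint8)
    N,l,st,ce=cv2.connectedComponentsWithStats(m)
    for i in range(1,N):
        if st[i][4]>=4 and (( n=='top' and 300<ce[i][0]<400 and 140<ce[i][1]<265) or (n=='scene' and 270<ce[i][0]<360 and 225<ce[i][1]<340)): print(n,ce[i],st[i], plane(f,*ce[i],50))
E
```

```text
plate top [609.6 -99.6   6. ] len 222.79668752076708 127.81475724995887 yaw -15.524356020366875 -14.890732873905343
slide top [610.3 -93.2  12. ] len 215.39720305356346 100.5999282444519 yaw -15.035496916402582 -15.321813198024776
plate sc [608.3 -97.9   6. ] len 223.70726264736086 128.85019617448813 yaw -15.809108813346054 -15.978577921497072
slide sc [612.6 -92.4  12. ] len 206.14861597136226 98.57422843063709 yaw -15.968124379642063 -11.266621186990895
rack top [457.7 227.2   5. ] len 118.53116244369151 120.05306358692582 yaw 8.25697459798692 8.485264381144521
rack sc [455.8 228.4   5. ] len 120.45886155477291 120.15124444649423 yaw 7.43129951955297 9.675038260770101
handle top [455.5 234.5  42. ] len 107.7553748052647 12.746467703503237 yaw 8.836226387943976 5.659442300560424
handle sc [454.  235.7  42. ] len 103.46962660604297 16.042845259112177 yaw 6.748137459504021 3.879000006254059
top [358.5 202.5] [356 200   6   6  32] [ 603.1 -112.6   50. ]
top [354.1 217.9] [352 217   5   3  12] [ 570.7 -103.9   50. ]
top [339.8 233.6] [339 231   3   7  11] [537.6 -75.   50. ]
scene [307.5 237.2] [306 233   4  10  25] [532.7 -72.7  50. ]
scene [303.  267.9] [300 265   7   7  34] [ 588.9 -113.7   50. ]
scene [307.6 284.1] [305 282   7   6  29] [ 622.9 -123.3   50. ]
```

The sizes agree with those given: plate 223×128 and rack 119×120 mm. Both views put the slide at about +6 mm. Next I compute the approach poses.

```bash
cat >> h.py <<'E'
from scipy.spatial.transform import Rotation as Ro
np.set_printoptions(precision=2,suppress=True)
JY=np.radians(-15.4)
def go(target,yaw=None,pitch=0):
    """target TCP pos; yaw = heading (deg) of held fork x; tool x down; tool y = +-fork y"""
    s=manip.state();R=Ro.from_rotvec(s['orientation']);p=np.array(s['tool_pos'])
    if yaw is not None:
        a=np.radians(yaw);fx=np.array([np.cos(a),np.sin(a),0]);fy=np.array([-np.sin(a),np.cos(a),0]);fz=np.array([0,0,1.])
        best=None
        for sg in(1,-1):
            X=-fz;Y=sg*fy;Z=np.cross(X,Y);Rt=Ro.from_matrix(np.c_[X,Y,Z])
            r=np.degrees((R.inv()*Rt).as_rotvec())
            if best is None or np.linalg.norm(r)<np.linalg.norm(best[0]):best=(r,Rt)
        print('rot deg',best[0]); Rt=best[1]
        print('shift cm after rot',Rt.inv().apply(np.array(target)-p)/10)
    print('shift cm now',R.inv().apply(np.array(target)-p)/10)
def st():
    s=manip.state();print('t',round(s['time'],2),'p',s['tool_pos'],'F',s['contact_force'],'T',s['ft_torque'],'gap',round(s['finger_gap'],3));print('axes\n',Ro.from_rotvec(s['orientation']).as_matrix())
E
python3 - <<'E'
from h import *
st();go([479.7,238.5,130],8)
E
```

```text
t 0.25 p [195.45 645.86 226.14] F [0.26 0.49 0.02] T [-0.05 -0.01  0.02] gap 0.997
axes
 [[-0.   -0.29 -0.96]
 [-0.   -0.96  0.29]
 [-1.    0.   -0.  ]]
rot deg [-24.84   0.    -0.04]
shift cm after rot [  9.61  44.3  -22.48]
shift cm now [  9.64  30.75 -39.  ]
```

Emit:
{"method": "jog_arm", "body": {
  "series": [
    {"xyz": [0, 3, -3.5], "rotation": [-8.28, 0, 0], "gripper": 1},
    {"xyz": [0, 3.5, -3], "rotation": [-8.28, 0, 0], "gripper": 1},
    {"xyz": [0, 4, -2.5], "rotation": [-8.28, 0, 0], "gripper": 1},
    {"xyz": [0.5, 4.2, -2.2], "rotation": [0, 0, 0], "gripper": 1},
    {"xyz": [0.5, 4.2, -2.2], "rotation": [0, 0, 0], "gripper": 1},
    {"xyz": [0.5, 4.2, -2.2], "rotation": [0, 0, 0], "gripper": 1},
    {"xyz": [0.5, 4.2, -2.2], "rotation": [0, 0, 0], "gripper": 1},
    {"xyz": [0.5, 4.2, -2.2], "rotation": [0, 0, 0], "gripper": 1}
  ]
}}

```text
time: 1.05
tool_pos: [414.4, 331.1, 199.6]
orientation: [2.137, 0.176, -2.134]
contact_force: [0.7, 0.2, 0.1]
finger_gap: 0.999
```

```bash
python3 - <<'E'
from h import *
st();go([479.7,238.5,130],8)
E
```

```text
t 1.05 p [414.41 331.11 199.63] F [0.66 0.18 0.06] T [ 0.02 -0.15  0.02] gap 0.999
axes
 [[ 0.    0.16 -0.99]
 [ 0.   -0.99 -0.16]
 [-1.    0.   -0.  ]]
rot deg [ 1.42 -0.07 -0.01]
shift cm after rot [ 6.96 10.08 -5.18]
shift cm now [ 6.97 10.2  -4.92]
```

Emit:
{"method": "jog_arm", "body": {
  "series": [
    {"xyz": [1.5, 2.6, -1.3], "rotation": [1.4, 0, 0], "gripper": 1},
    {"xyz": [1.8, 2.5, -1.3], "rotation": [0, 0, 0], "gripper": 1},
    {"xyz": [1.8, 2.5, -1.3], "rotation": [0, 0, 0], "gripper": 1},
    {"xyz": [1.8, 2.5, -1.3], "rotation": [0, 0, 0], "gripper": 1},
    {"xyz": [0, 0, 0], "rotation": [0, 0, 0], "gripper": 1}
  ]
}}

```text
time: 1.55
tool_pos: [484.9, 229.9, 129.0]
orientation: [2.156, 0.146, -2.15]
contact_force: [-0.0, 0.4, -0.1]
finger_gap: 0.999
```

```bash
python3 - <<'E'
from h import *
st();go([479.7,238.5,40],8)
f=grab('wrist','w1.png')
import json
print(proj(f,[[455,235,42],[479.7,238.5,42],[509.5,242.7,42],[457,227.8,5]]))
E
```

```text
t 1.55 p [484.88 229.93 129.03] F [-0.04  0.38 -0.07] T [-0.13  0.07 -0.02] gap 0.999
axes
 [[ 0.    0.13 -0.99]
 [ 0.   -0.99 -0.13]
 [-1.   -0.   -0.  ]]
rot deg [-0.35 -0.15  0.09]
shift cm after rot [ 8.9  -0.92  0.39]
shift cm now [ 8.9  -0.9   0.42]
[[305.39 298.45]
 [304.77 261.18]
 [304.02 213.26]
 [317.24 275.73]]
```

View pics/w1.png

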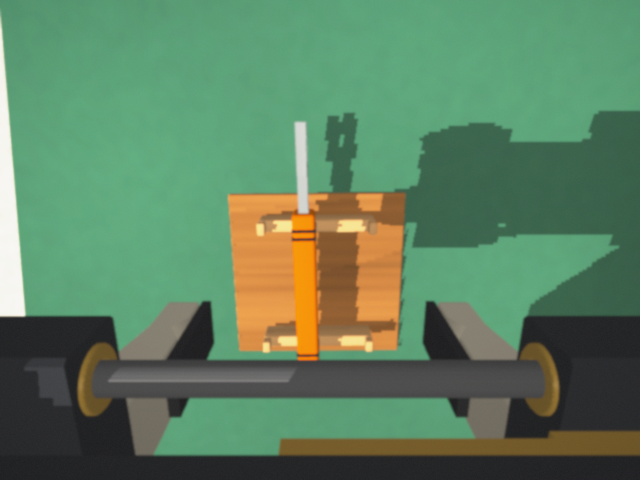

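The handle's front end is at (304,213), as predicted, so the measurement is good. I descend now.

Emit:
{"method": "jog_arm", "body": {
  "series": [
    {"xyz": [1.8, -0.9, 0.4], "rotation": [-0.35, 0, 0], "gripper": 1},
    {"xyz": [2.4, 0, 0], "rotation": [0, 0, 0], "gripper": 1},
    {"xyz": [2.4, 0, 0], "rotation": [0, 0, 0], "gripper": 1},
    {"xyz": [2.2, 0, 0], "rotation": [0, 0, 0], "gripper": 1},
    {"xyz": [0, 0, 0], "rotation": [0, 0, 0], "gripper": 1}
  ]
}}

```text
time: 2.1
tool_pos: [482.2, 245.0, 44.0]
orientation: [2.164, 0.162, -2.139]
contact_force: [-0.5, -1.1, -0.0]
finger_gap: 1.001
```

```bash
python3 - <<'E'
from h import *
st();go([479.7,238.5,13.2],8)
E
```

```text
t 2.1 p [482.17 244.97  43.98] F [-0.46 -1.15 -0.05] T [-0.1   0.1   0.02] gap 1.001
axes
 [[ 0.01  0.14 -0.99]
 [ 0.01 -0.99 -0.14]
 [-1.   -0.01 -0.01]]
rot deg [ 0.13 -0.68  0.42]
shift cm after rot [3.08 0.61 0.33]
shift cm now [3.07 0.63 0.37]
```

Emit:
{"method": "jog_arm", "body": {
  "series": [
    {"xyz": [0, 0.6, 0.35], "rotation": [0.1, -0.6, 0.4], "gripper": 1},
    {"xyz": [0, 0, 0], "rotation": [0, 0, 0], "gripper": 1},
    {"xyz": [1.5, 0, 0], "rotation": [0, 0, 0], "gripper": 1},
    {"xyz": [0, 0, 0], "rotation": [0, 0, 0], "gripper": 1}
  ]
}}

```text
time: 2.5
tool_pos: [481.2, 241.3, 33.7]
orientation: [2.155, 0.157, -2.143]
contact_force: [-0.2, -0.5, -0.7]
finger_gap: 0.998
```

```bash
python3 - <<'E'
from h import *
st();go([479.7,238.5,13.2],8)
E
```

```text
t 2.5 p [481.18 241.29  33.67] F [-0.23 -0.46 -0.74] T [-0.12  0.04 -0.01] gap 0.998
axes
 [[ 0.01  0.14 -0.99]
 [ 0.   -0.99 -0.14]
 [-1.   -0.   -0.01]]
rot deg [ 0.17 -0.34  0.19]
shift cm after rot [2.05 0.26 0.19]
shift cm now [2.04 0.26 0.2 ]
```

Emit:
{"method": "jog_arm", "body": {
  "series": [
    {"xyz": [1.0, 0.25, 0.2], "rotation": [0.1, -0.3, 0.2], "gripper": 1},
    {"xyz": [0.8, 0, 0], "rotation": [0, 0, 0], "gripper": 1},
    {"xyz": [0.3, 0, 0], "rotation": [0, 0, 0], "gripper": 1}
  ]
}}

```text
time: 2.8
tool_pos: [481.1, 239.9, 14.5]
orientation: [2.154, 0.155, -2.145]
contact_force: [-0.3, -0.8, 0.6]
finger_gap: 1.001
```

```bash
python3 - <<'E'
from h import *
st();go([479.7,238.5,13.2],8)
E
```

```text
t 2.8 p [481.13 239.89  14.52] F [-0.29 -0.8   0.55] T [-0.04 -0.02 -0.03] gap 1.001
axes
 [[ 0.    0.14 -0.99]
 [ 0.   -0.99 -0.14]
 [-1.   -0.   -0.  ]]
rot deg [ 0.09 -0.27  0.14]
shift cm after rot [0.13 0.12 0.16]
shift cm now [0.13 0.12 0.16]
```

Emit:
{"method": "jog_arm", "body": {
  "series": [
    {"xyz": [0.1, 0.12, 0.16], "rotation": [0, -0.2, 0.1], "gripper": 0.4},
    {"xyz": [0, 0, 0], "rotation": [0, 0, 0], "gripper": 0.1},
    {"xyz": [0, 0, 0], "rotation": [0, 0, 0], "gripper": 0},
    {"xyz": [0, 0, 0], "rotation": [0, 0, 0], "gripper": 0},
    {"xyz": [0, 0, 0], "rotation": [0, 0, 0], "gripper": 0},
    {"xyz": [0, 0, 0], "rotation": [0, 0, 0], "gripper": 0}
  ],
  "grip_force": 55
}}

```text
time: 3.4
tool_pos: [479.8, 238.4, 13.5]
orientation: [2.149, 0.152, -2.147]
contact_force: [-0.1, 0.5, -0.0]
finger_gap: 0.518
```

Emit:
{"method": "jog_arm", "body": {
  "series": [
    {"xyz": [0, 0, 0], "rotation": [0, 0, 0], "gripper": 0},
    {"xyz": [0, 0, 0], "rotation": [0, 0, 0], "gripper": 0},
    {"xyz": [0, 0, 0], "rotation": [0, 0, 0], "gripper": 0}
  ]
}}

```text
time: 3.7
tool_pos: [479.9, 238.5, 13.7]
orientation: [2.15, 0.153, -2.147]
contact_force: [0.1, -0.5, 0.1]
finger_gap: 0.24
```

```bash
python3 - <<'E'
from h import *
st()
E
```

```text
t 3.7 p [479.86 238.48  13.74] F [ 0.06 -0.47  0.13] T [-0.02 -0.01 -0.  ] gap 0.24
axes
 [[ 0.    0.14 -0.99]
 [ 0.   -0.99 -0.14]
 [-1.   -0.   -0.  ]]
```

Still closing (14 mm is an opening of 0.16).

Emit:
{"method": "jog_arm", "body": {
  "series": [
    {"xyz": [0, 0, 0], "rotation": [0, 0, 0], "gripper": 0},
    {"xyz": [0, 0, 0], "rotation": [0, 0, 0], "gripper": 0},
    {"xyz": [0, 0, 0], "rotation": [0, 0, 0], "gripper": 0},
    {"xyz": [0, 0, 0], "rotation": [0, 0, 0], "gripper": 0}
  ]
}}

```text
time: 4.1
tool_pos: [479.8, 238.5, 13.8]
orientation: [2.15, 0.153, -2.147]
contact_force: [-0.2, -0.6, 1.1]
finger_gap: 0.154
```

```bash
python3 - <<'E'
from h import *
st()
E
```

```text
t 4.1 p [479.85 238.45  13.76] F [-0.16 -0.63  1.05] T [-0.05  0.   -0.02] gap 0.154
axes
 [[ 0.    0.14 -0.99]
 [ 0.   -0.99 -0.14]
 [-1.   -0.   -0.  ]]
```

Emit:
{"method": "jog_arm", "body": {
  "series": [
    {"xyz": [-1, 0, 0], "rotation": [0, 0, 0], "gripper": 0},
    {"xyz": [-2.5, 0, 0], "rotation": [0, 0, 0], "gripper": 0},
    {"xyz": [-3, 0, 0], "rotation": [0, 0, 0], "gripper": 0},
    {"xyz": [-3, 0, 0], "rotation": [0, 0, 0], "gripper": 0},
    {"xyz": [-1.5, 0, 0], "rotation": [0, 0, 0], "gripper": 0},
    {"xyz": [0, 0, 0], "rotation": [0, 0, 0], "gripper": 0}
  ]
}}

```text
time: 4.7
tool_pos: [478.8, 237.3, 129.6]
orientation: [2.146, 0.15, -2.149]
contact_force: [-0.4, 0.7, -0.8]
finger_gap: 0.152
```

```bash
python3 - <<'E'
from h import *
st()
f=grab('wrist','w2.png'); g=grab('scene','s2.png')
# mask of tool in wrist: 
s=manip.state();R=Ro.from_rotvec(s['orientation']).as_matrix();p=s['tool_pos']-18.8*R[:,0]
fx=-R[:,2];fz=-R[:,0]
# predicted handle front end top centre, slot tip
P=[p+fx*(55-25)+fz*10,p+fx*(108-25)+fz*8.5,p+fx*(108-25)-fz*8.5,p+fx*(96-25)]
print(p,proj(f,P).tolist(),proj(g,P).tolist())
a=g['image'][60:210,340:540];cv2.imwrite('pics/s2c.png',cv2.resize(a,(800,600),interpolation=cv2.INTER_CUBIC))
E
```

```text
t 4.7 p [478.77 237.26 129.59] F [-0.36  0.66 -0.82] T [ 0.03 -0.02 -0.04] gap 0.152
axes
 [[-0.    0.14 -0.99]
 [-0.   -0.99 -0.14]
 [-1.    0.    0.  ]]
[477.86 236.58 146.02] [[322.9943205877673, 280.0871256848286], [323.8471664391212, 114.11587615513153], [323.22108939406826, 114.2568560558731], [323.31409168011, 152.51982206112461]] [[442.6730764300511, 130.2499968732606], [462.99112964790095, 146.08008190473973], [461.0474204108972, 152.6091414541118], [457.3273198019033, 145.85347833158565]]
```

View pics/w2.png

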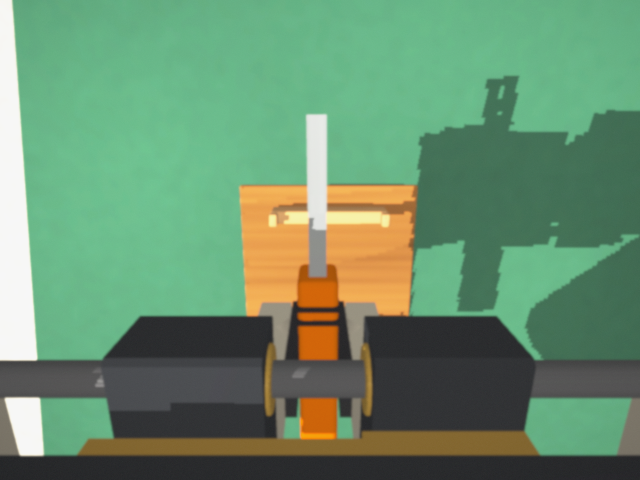

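View pics/s2c.png

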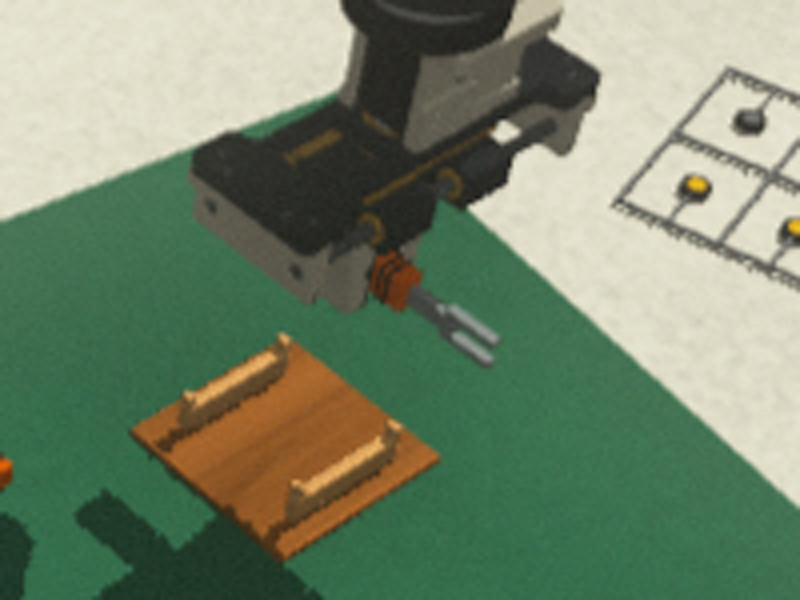

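The fork is held level and straight, its tip at wrist (317,114). The fingers' midline is at about 319.5, so the sideways offset is only the camera's bias. Next is the approach in front of the bar.

```bash
cat >> h.py <<'E'
O=np.array([534.3,-78.2,0.]);XD=np.array([np.cos(JY),np.sin(JY),0]);YD=np.array([-np.sin(JY),np.cos(JY),0]);SL=6.1;GX=71.;DZ=-.5
def tcp_for(x,y,z):  # slot at jig (x, y rel. to slid bar middle, z)
    return O+XD*(x-GX)+YD*(SL+y)+np.array([0,0,z-DZ-18.8])
def slot():
    s=manip.state();R=Ro.from_rotvec(s['orientation']).as_matrix()
    p=s['tool_pos']-18.8*R[:,0]-GX*R[:,2]-DZ*R[:,0]
    d=p-O;print('slot jig x,y,z',np.array([d@XD,d@YD-SL,p[2]]),'yawerr',np.degrees(np.arctan2(-R[1,2],-R[0,2]))+15.4,'F jig',s['contact_force']@XD,s['contact_force']@YD,s['contact_force'][2],'t',s['time'])
    return p
E
python3 - <<'E'
from h import *
slot();t=tcp_for(-60,-18,120);print(t);go(t,-15.4)
E
```

```text
slot jig x,y,z [-72.88 310.65 145.23] yawerr 23.454927599175484 F jig 0.6478612125312269 0.6956406041614812 -1.081652585380668 t 4.8
[404.84 -54.88 101.7 ]
rot deg [23.46  0.2  -0.21]
shift cm after rot [ 2.55 30.03 -0.71]
shift cm now [ 2.68 27.82 11.3 ]
```

Emit:
{"method": "jog_arm", "body": {
  "series": [
    {"xyz": [0.2, 2.5, 0.7], "rotation": [7.8, 0, 0], "gripper": 0},
    {"xyz": [0.3, 3.5, 0.5], "rotation": [7.8, 0, 0], "gripper": 0},
    {"xyz": [0.3, 4.0, 0], "rotation": [7.8, 0, 0], "gripper": 0},
    {"xyz": [0.3, 4.5, 0], "rotation": [0, 0, 0], "gripper": 0},
    {"xyz": [0.3, 4.5, 0], "rotation": [0, 0, 0], "gripper": 0},
    {"xyz": [0.3, 4, 0], "rotation": [0, 0, 0], "gripper": 0}
  ]
}}

```text
time: 5.4
tool_pos: [423.0, 6.0, 103.8]
orientation: [-2.064, 0.304, 2.089]
contact_force: [1.2, 0.4, -2.1]
finger_gap: 0.155
```

```bash
python3 - <<'E'
from h import *
slot();t=tcp_for(-60,-18,120);go(t,-15.4)
E
```

```text
slot jig x,y,z [-58.44  45.   121.37] yawerr -0.6141725856619029 F jig 1.0818538771599249 0.733142971183245 -2.1288461661143394 t 5.4
rot deg [-0.61  0.59 -0.72]
shift cm after rot [0.21 6.35 0.14]
shift cm now [0.29 6.35 0.07]
```

Emit:
{"method": "jog_arm", "body": {
  "series": [
    {"xyz": [0, 2.5, 0.1], "rotation": [-0.5, 0.5, -0.6], "gripper": 0},
    {"xyz": [0, 1.5, 0], "rotation": [0, 0, 0], "gripper": 0},
    {"xyz": [0, 0.5, 0], "rotation": [0, 0, 0], "gripper": 0},
    {"xyz": [0, 0, 0], "rotation": [0, 0, 0], "gripper": 0}
  ]
}}

```text
time: 5.8
tool_pos: [402.2, -44.0, 99.3]
orientation: [-2.063, 0.296, 2.088]
contact_force: [0.8, 0.6, 0.2]
finger_gap: 0.151
```

```bash
python3 - <<'E'
from h import *
slot();t=tcp_for(-60,-18,50);go(t,-15.4)
E
```

```text
slot jig x,y,z [-65.21  -8.59 116.79] yawerr -0.46603449309307443 F jig 0.6411001970087434 0.775485514832142 0.23848565548809897 t 5.8
rot deg [-0.46  0.62 -0.44]
shift cm after rot [ 6.76  0.98 -0.54]
shift cm now [ 6.76  0.93 -0.62]
```

Emit:
{"method": "jog_arm", "body": {
  "series": [
    {"xyz": [1.5, 0.8, -0.5], "rotation": [-0.5, 0.6, -0.4], "gripper": 0},
    {"xyz": [2, 0.2, 0], "rotation": [0, 0, 0], "gripper": 0},
    {"xyz": [1.8, 0, 0], "rotation": [0, 0, 0], "gripper": 0},
    {"xyz": [0.6, 0, 0], "rotation": [0, 0, 0], "gripper": 0},
    {"xyz": [0, 0, 0], "rotation": [0, 0, 0], "gripper": 0}
  ]
}}

```text
time: 6.3
tool_pos: [406.3, -52.4, 37.5]
orientation: [-2.08, 0.278, 2.081]
contact_force: [0.3, 0.5, -0.4]
finger_gap: 0.156
```

```bash
python3 - <<'E'
from h import *
slot();t=tcp_for(-60,-18,50);go(t,-15.4)
E
```

```text
slot jig x,y,z [-59.26 -14.99  55.77] yawerr 0.209451255075221 F jig 0.19088016960313978 0.5775766237710206 -0.41886191187465727 t 6.3
rot deg [ 0.21  0.01 -0.05]
shift cm after rot [0.58 0.27 0.07]
shift cm now [0.58 0.27 0.07]
```

Emit:
{"method": "jog_arm", "body": {
  "series": [
    {"xyz": [0.4, 0.2, 0], "rotation": [0.2, 0, 0], "gripper": 0},
    {"xyz": [0.2, 0.1, 0], "rotation": [0, 0, 0], "gripper": 0},
    {"xyz": [0, 0, 0], "rotation": [0, 0, 0], "gripper": 0}
  ]
}}

```text
time: 6.6
tool_pos: [406.8, -54.4, 32.1]
orientation: [-2.08, 0.28, 2.078]
contact_force: [0.6, 0.3, -1.0]
finger_gap: 0.155
```

```bash
python3 - <<'E'
from h import *
p=slot();t=tcp_for(-60,-18,50);go(t,-15.4)
for n in('top','scene','wrist'):
    f=grab(n,n+'3.png')
    q=np.array([p,p+12*XD,O+YD*(SL-4)+[0,0,50],O+YD*(SL-18)+[0,0,50],O+YD*(SL-32)+[0,0,50]]);uv=proj(f,q);print(n,uv.tolist())
    c=uv[2:].mean(0);im=f['image'];w,h=(96,72) if n!='wrist' else (320,240)
    if n=='wrist': continue
    x0,y0=int(c[0]-w/2),int(c[1]-h/2);cr=cv2.resize(im[y0:y0+h,x0:x0+w],(800,600),interpolation=cv2.INTER_CUBIC)
    for u in uv: cv2.circle(cr,(int((u[0]-x0+.5)*800/w),int((u[1]-y0+.5)*600/h)),3,(0,0,255),-1)
    cv2.imwrite('pics/'+n+'3c.png',cr)
E
```

```text
slot jig x,y,z [-58.24 -16.83  50.49] yawerr 0.09985436078028798 F jig 0.4791514348738631 0.4083611970643158 -1.0047141167215266 t 6.6
rot deg [ 0.1  -0.07 -0.01]
shift cm after rot [0.04 0.1  0.18]
shift cm now [0.04 0.1  0.18]
top [[338.4296314131259, 263.82305383596633], [340.0728136308826, 258.211030005126], [340.38515759767506, 234.97381255219406], [346.91586066274874, 236.87290683955115], [353.4549134680428, 238.7744291876844]]
scene [[292.7651895225413, 216.4862701214111], [294.17620766621, 221.19058600499875], [306.47105081830165, 238.71791256292045], [299.1924766609366, 240.21171174784175], [291.8830884562163, 241.71183497341008]]
wrist [[320.70562778658075, 148.59104957028543], [320.88410517280846, 109.51545143632742], [276.28227457824056, -62.71995535941517], [325.79559294328106, -62.55097777488601], [375.2928814976754, -62.38205489641933]]
```

View pics/top3c.png

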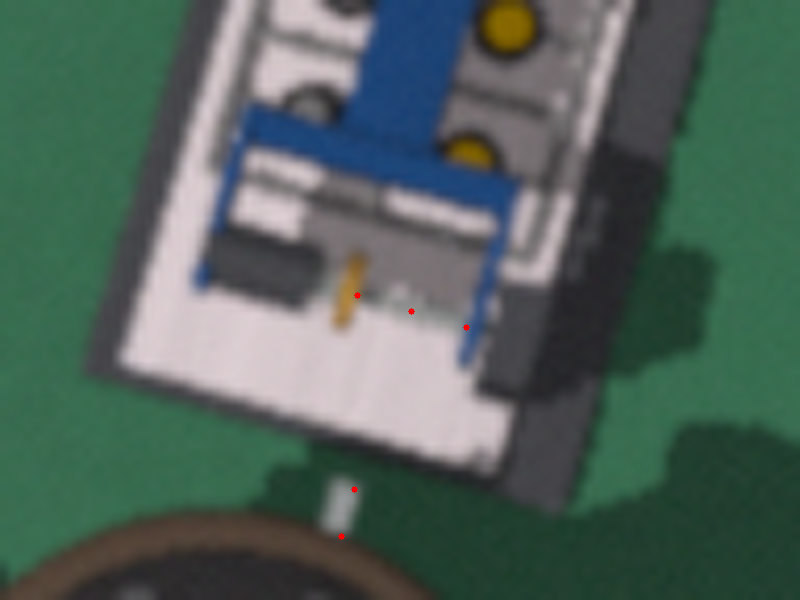

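View pics/scene3c.png

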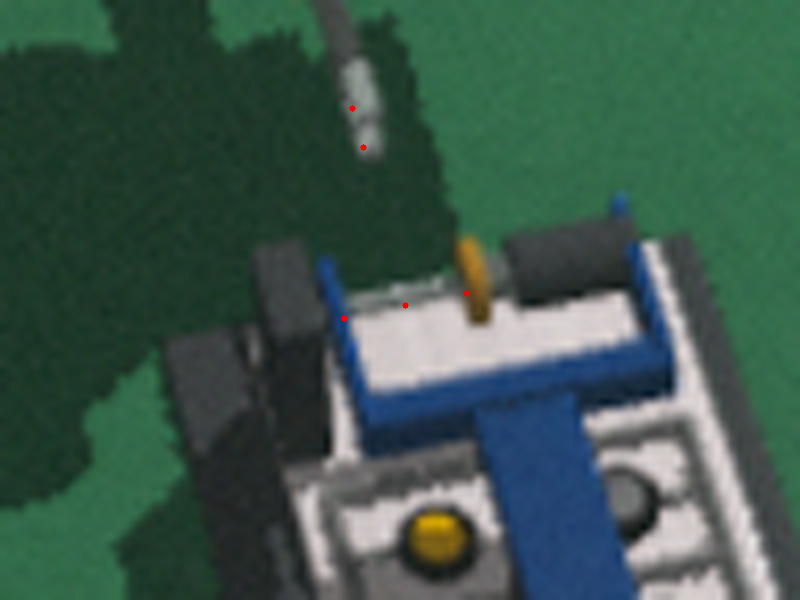

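View pics/wrist3.png

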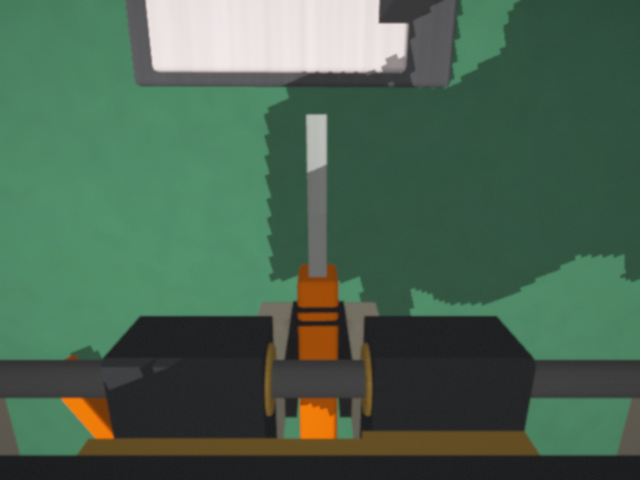

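In the pictures the fork lies about 2 mm to +y of the model and at the right height. It faces the bare rod, between the -y cheek (top crop 470,330) and the collar (350,290). I go in slowly.

Emit:
{"method": "jog_arm", "body": {
  "series": [
    {"xyz": [0.02, 0.15, -1], "rotation": [0.1, 0, 0], "gripper": 0},
    {"xyz": [0, 0.1, -1.2], "rotation": [0, 0, 0], "gripper": 0},
    {"xyz": [0, 0, -0.9], "rotation": [0, 0, 0], "gripper": 0},
    {"xyz": [0, 0, -0.3], "rotation": [0, 0, 0], "gripper": 0},
    {"xyz": [0, 0, 0], "rotation": [0, 0, 0], "gripper": 0}
  ]
}}

```text
time: 7.25
tool_pos: [443.3, -66.9, 33.0]
orientation: [-2.081, 0.281, 2.073]
contact_force: [-0.2, -0.2, -0.6]
finger_gap: 0.155
```

```bash
python3 - <<'E'
from h import *
p=slot();t=tcp_for(-18,-18.5,50);go(t,-15.4)
E
```

```text
slot jig x,y,z [-19.75 -19.44  51.51] yawerr -0.030686337698716315 F jig -0.14232794157203854 -0.23781095988493736 -0.6149302735145412 t 7.25
rot deg [-0.03 -0.21  0.07]
shift cm after rot [ 0.13 -0.09 -0.17]
shift cm now [ 0.13 -0.09 -0.17]
```

Emit:
{"method": "jog_arm", "body": {
  "series": [
    {"xyz": [0.12, -0.05, 0], "rotation": [0, -0.2, 0], "gripper": 0},
    {"xyz": [0.05, 0, 0], "rotation": [0, 0, 0], "gripper": 0},
    {"xyz": [0, 0, 0], "rotation": [0, 0, 0], "gripper": 0}
  ]
}}

```text
time: 7.55
tool_pos: [442.7, -66.6, 30.7]
orientation: [-2.075, 0.281, 2.078]
contact_force: [0.2, 0.4, -1.3]
finger_gap: 0.153
```

```bash
python3 - <<'E'
from h import *
p=slot();t=tcp_for(-18,-18.5,50);go(t,-15.4)
for n in('top','scene'):
    f=grab(n,n+'4.png')
    q=np.array([p,p+12*XD,O+YD*(SL-4)+[0,0,50],O+YD*(SL-18)+[0,0,50],O+YD*(SL-32)+[0,0,50]]);uv=proj(f,q)
    c=uv[2:].mean(0);im=f['image'];w,h=(64,48)
    x0,y0=int(c[0]-w/2),int(c[1]-h/2);cr=cv2.resize(im[y0:y0+h,x0:x0+w],(800,600),interpolation=cv2.INTER_CUBIC)
    for u in uv: cv2.circle(cr,(int((u[0]-x0+.5)*800/w),int((u[1]-y0+.5)*600/h)),3,(0,0,255),-1)
    cv2.imwrite('pics/'+n+'4c.png',cr)
E
```

```text
slot jig x,y,z [-20.32 -19.38  48.92] yawerr -0.07425388313594716 F jig 0.06838879684519526 0.48311400828061446 -1.295189043886737 t 7.55
rot deg [-0.07  0.08  0.04]
shift cm after rot [-0.1  -0.08 -0.23]
shift cm now [-0.1  -0.08 -0.23]
```

View pics/top4c.png

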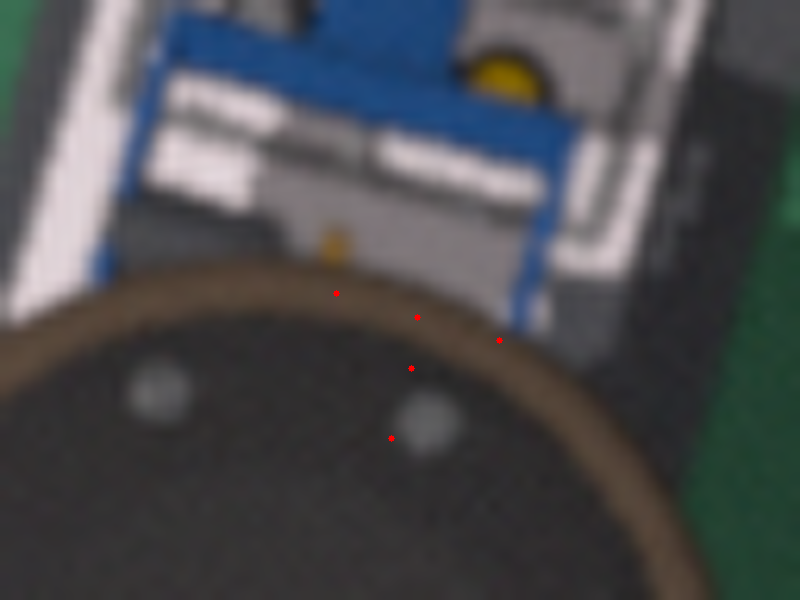

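View pics/scene4c.png

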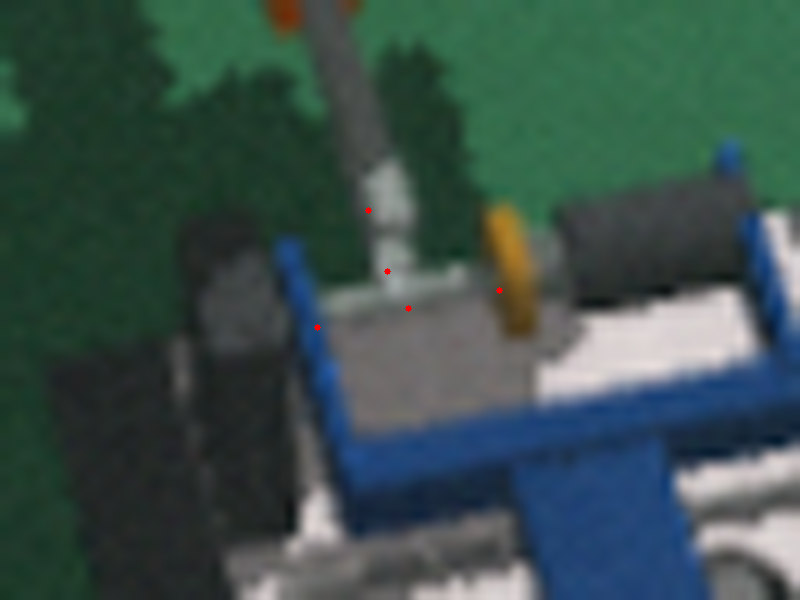

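```bash
python3 - <<'E'
from h import *
p=slot()
f=grab('scene');im=f['image'];w,h=64,48;x0,y0=267,214
cr=cv2.resize(im[y0:y0+h,x0:x0+w],(800,600),interpolation=cv2.INTER_CUBIC)
def box(c,hx,hy,z0,z1,col):
    for z in(z0,z1):
        L=[c+XD*a*hx+YD*b*hy+np.array([0,0,z]) for a,b in((1,1),(1,-1),(-1,-1),(-1,1))]
        u=(proj(f,L)-[x0-.5,y0-.5])*12.5
        cv2.polylines(cr,[u.astype(int)],True,col,1)
box(p,12,3,4.5,8.5,(0,0,255));box(p,12,3,-8.5,-4.5,(255,0,255))
u=(proj(f,[O+YD*(SL-4)+[0,0,50],O+YD*(SL-32)+[0,0,50]])-[x0-.5,y0-.5])*12.5
cv2.line(cr,tuple(u[0].astype(int)),tuple(u[1].astype(int)),(0,255,255),1)
a=[O+YD*(SL-4)+[0,0,50]+10*(np.cos(t)*XD+np.sin(t)*np.array([0,0,1])) for t in np.linspace(0,6.28,30)]
u=(proj(f,a)-[x0-.5,y0-.5])*12.5;cv2.polylines(cr,[u.astype(int)],True,(0,255,0),1)
cv2.imwrite('pics/scene5c.png',cr)
E
```

```text
slot jig x,y,z [-20.21 -19.27  49.08] yawerr -0.06276504837792451 F jig 0.2159415602604634 0.006077274843189069 -1.210856524777142 t 7.65
```

View pics/scene5c.png

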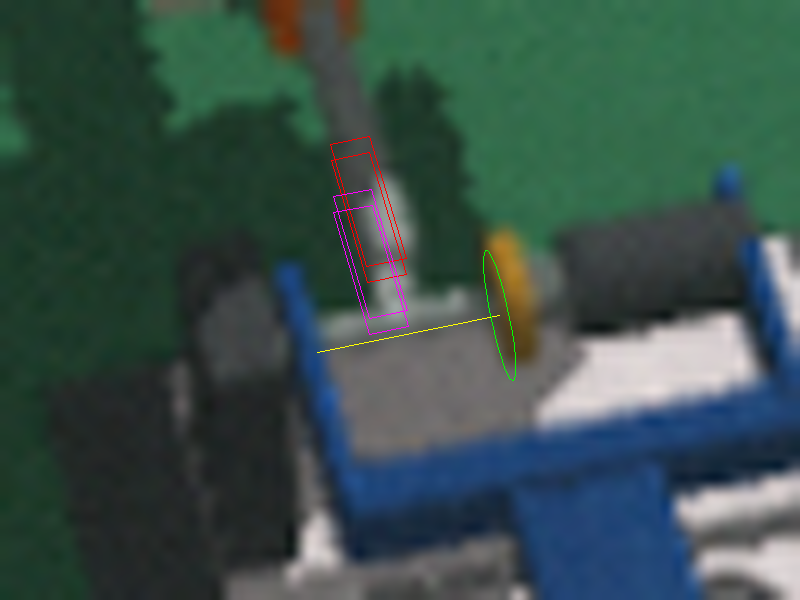

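In the scene crop the fork and jig show the same small bias against the drawn predictions (about +8, -18 px at 12.5× zoom), so they are aligned to each other. I push in gently.

Emit:
{"method": "jog_arm", "body": {
  "series": [
    {"xyz": [-0.09, 0, -0.3], "rotation": [0, 0, 0], "gripper": 0},
    {"xyz": [0, 0, -0.4], "rotation": [0, 0, 0], "gripper": 0},
    {"xyz": [0, 0, -0.3], "rotation": [0, 0, 0], "gripper": 0},
    {"xyz": [0, 0, 0], "rotation": [0, 0, 0], "gripper": 0}
  ]
}}

```text
time: 8.1
tool_pos: [453.7, -69.2, 32.2]
orientation: [-2.077, 0.28, 2.077]
contact_force: [0.7, 0.6, -1.5]
finger_gap: 0.159
```

```bash
python3 - <<'E'
from h import *
p=slot();t=tcp_for(1,-18.5,50);go(t,-15.4)
E
```

```text
slot jig x,y,z [ -9.12 -18.89  50.53] yawerr -0.017533647865471735 F jig 0.5024945632889365 0.7533474246260452 -1.4779710687918113 t 8.1
rot deg [-0.02  0.    0.07]
shift cm after rot [ 0.05 -0.03 -1.01]
shift cm now [ 0.05 -0.03 -1.01]
```

Emit:
{"method": "jog_arm", "body": {
  "series": [
    {"xyz": [0.04, 0, -0.4], "rotation": [0, 0, 0], "gripper": 0},
    {"xyz": [0, 0, -0.3], "rotation": [0, 0, 0], "gripper": 0},
    {"xyz": [0, 0, -0.3], "rotation": [0, 0, 0], "gripper": 0},
    {"xyz": [0, 0, 0], "rotation": [0, 0, 0], "gripper": 0}
  ]
}}

```text
time: 8.5
tool_pos: [464.3, -72.2, 31.7]
orientation: [-2.077, 0.28, 2.077]
contact_force: [0.1, 0.6, -0.8]
finger_gap: 0.154
```

```bash
python3 - <<'E'
from h import *
p=slot();t=tcp_for(1,-18.5,50);go(t,-15.4)
f=grab('scene');cv2.imwrite('pics/s6.png',cv2.resize(f['image'][210:258,262:326],(800,600),interpolation=cv2.INTER_CUBIC))
E
```

```text
slot jig x,y,z [  1.92 -18.95  49.95] yawerr -0.028811594430250054 F jig -0.03795003956079624 0.5749507618356732 -0.7922287231479654 t 8.5
rot deg [-0.03  0.01  0.06]
shift cm after rot [-0.   -0.04  0.09]
shift cm now [-0.   -0.04  0.09]
```

View pics/s6.png

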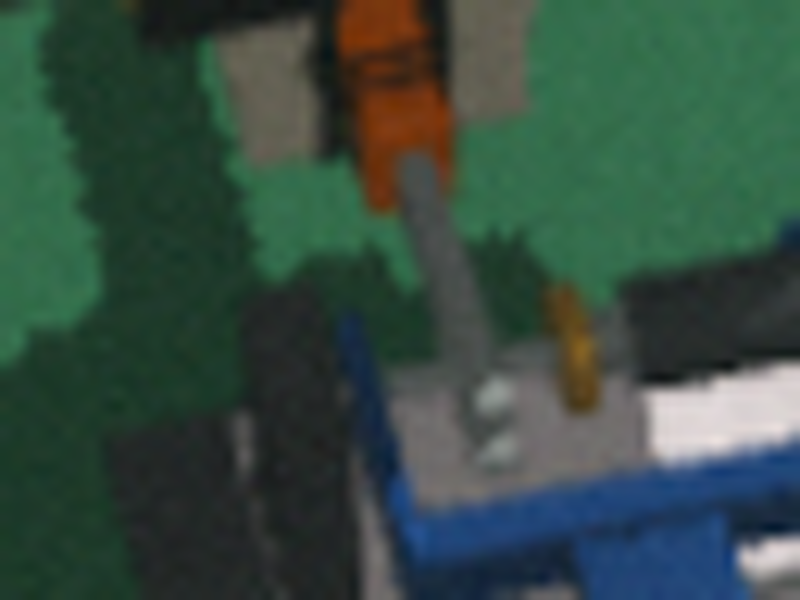

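Both prong ends are beyond the bar, at crop (493,395) and (493,445), with no contact force. Now I press towards the collar (+y = tool -y).

Emit:
{"method": "jog_arm", "body": {
  "series": [
    {"xyz": [0, -0.3, 0], "rotation": [0, 0, 0], "gripper": 0},
    {"xyz": [0, -0.3, 0], "rotation": [0, 0, 0], "gripper": 0},
    {"xyz": [0, -0.2, 0], "rotation": [0, 0, 0], "gripper": 0},
    {"xyz": [0, -0.1, 0], "rotation": [0, 0, 0], "gripper": 0}
  ]
}}

```text
time: 8.95
tool_pos: [466.1, -62.9, 31.6]
orientation: [-2.076, 0.281, 2.078]
contact_force: [-0.2, 0.2, -1.7]
finger_gap: 0.155
```

```bash
python3 - <<'E'
from h import *
p=slot()
E
```

```text
slot jig x,y,z [ 1.24 -9.5  49.81] yawerr -0.05195175297909316 F jig -0.24751658464750415 0.16016390930500587 -1.7025030660778215 t 8.95
```

Emit:
{"method": "jog_arm", "body": {
  "series": [
    {"xyz": [0, -0.1, 0], "rotation": [0, 0, 0], "gripper": 0},
    {"xyz": [0, -0.1, 0], "rotation": [0, 0, 0], "gripper": 0}
  ]
}}

```text
time: 9.15
tool_pos: [466.6, -61.0, 31.6]
orientation: [-2.076, 0.281, 2.078]
contact_force: [1.0, -4.5, -1.3]
finger_gap: 0.157
```

```bash
python3 - <<'E'
from h import *
p=slot()
E
```

```text
slot jig x,y,z [ 1.14 -7.54 49.83] yawerr -0.05030496698009124 F jig 2.167947401023386 -4.05771750705902 -1.2510466910152636 t 9.15
```

Contact at y ≈ -8, as expected. I continue in 1 mm steps.

Emit:
{"method": "jog_arm", "body": {
  "series": [
    {"xyz": [0, -0.1, 0], "rotation": [0, 0, 0], "gripper": 0},
    {"xyz": [0, -0.1, 0], "rotation": [0, 0, 0], "gripper": 0},
    {"xyz": [0, -0.1, 0], "rotation": [0, 0, 0], "gripper": 0}
  ]
}}

```text
time: 9.45
tool_pos: [467.2, -58.7, 31.6]
orientation: [-2.076, 0.283, 2.078]
contact_force: [1.0, -5.5, -1.2]
finger_gap: 0.159
```

```bash
python3 - <<'E'
from h import *
p=slot()
E
```

```text
slot jig x,y,z [ 1.12 -5.29 49.81] yawerr -0.10572970924763858 F jig 2.4341905572056786 -5.0124460449455635 -1.1899137451816302 t 9.45
```

Emit:
{"method": "jog_arm", "body": {
  "series": [
    {"xyz": [0, -0.1, 0], "rotation": [0, 0, 0], "gripper": 0},
    {"xyz": [0, -0.1, 0], "rotation": [0, 0, 0], "gripper": 0},
    {"xyz": [0, -0.08, 0], "rotation": [0, 0, 0], "gripper": 0}
  ]
}}

```text
time: 9.75
tool_pos: [467.7, -56.8, 31.6]
orientation: [-2.075, 0.285, 2.078]
contact_force: [2.1, -6.4, -1.7]
finger_gap: 0.158
```

```bash
python3 - <<'E'
from h import *
p=slot()
E
```

```text
slot jig x,y,z [ 1.13 -3.36 49.82] yawerr -0.17532862869910915 F jig 3.6963462785422085 -5.583561849358092 -1.686406893494127 t 9.75
```

Emit:
{"method": "jog_arm", "body": {
  "series": [
    {"xyz": [0, -0.08, -0.05], "rotation": [0, 0, 0], "gripper": 0},
    {"xyz": [0, -0.08, -0.05], "rotation": [0, 0, 0], "gripper": 0}
  ]
}}

```text
time: 9.95
tool_pos: [467.8, -56.4, 31.5]
orientation: [-2.072, 0.288, 2.081]
contact_force: [-1.5, -6.6, 1.4]
finger_gap: 0.155
```

```bash
python3 - <<'E'
from h import *
p=slot()
f=grab('scene');cv2.imwrite('pics/s7.png',cv2.resize(f['image'][210:258,262:326],(800,600),interpolation=cv2.INTER_CUBIC))
p=slot();st()
E
```

```text
slot jig x,y,z [ 1.17 -2.98 49.5 ] yawerr -0.24244121582245803 F jig 0.2968018021755579 -6.762159962642586 1.370280040621516 t 9.95
slot jig x,y,z [ 1.14 -2.99 49.45] yawerr -0.24410799291779206 F jig 0.9952812179081317 -6.252745585117873 1.5172669288833482 t 10.0
t 10.0 p [467.77 -56.4   31.42] F [-0.7  -6.29  1.52] T [-2.11  0.19 -0.36] gap 0.153
axes
 [[-0.   -0.27 -0.96]
 [-0.   -0.96  0.27]
 [-1.    0.    0.  ]]
```

View pics/s7.png

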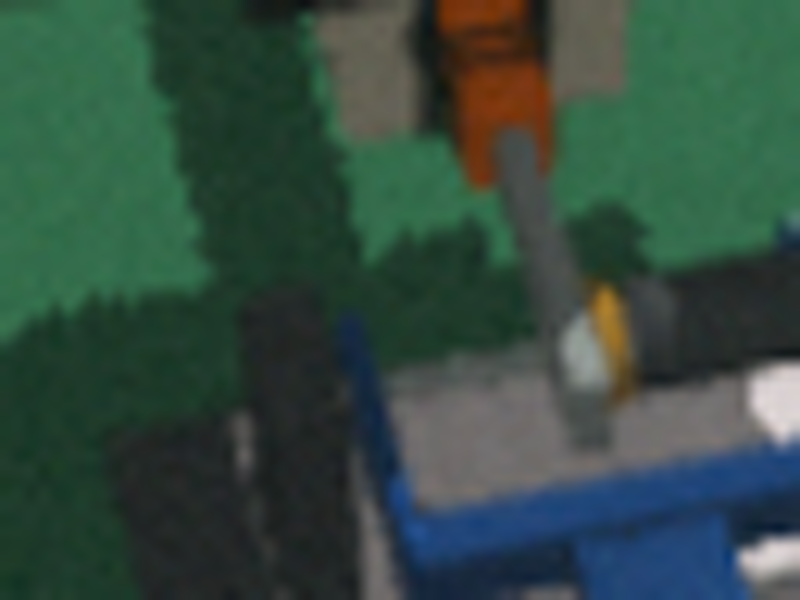

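Emit:
{"method": "jog_arm", "body": {
  "series": [
    {"xyz": [0, -0.1, 0], "rotation": [0, 0, 0], "gripper": 0},
    {"xyz": [0, -0.1, 0], "rotation": [0, 0, 0], "gripper": 0}
  ]
}}

```text
time: 10.2
tool_pos: [468.0, -55.3, 31.6]
orientation: [-2.072, 0.29, 2.081]
contact_force: [0.9, -7.6, -0.2]
finger_gap: 0.154
```

```bash
python3 - <<'E'
from h import *
p=slot()
E
```

```text
slot jig x,y,z [ 1.08 -1.97 49.64] yawerr -0.30168401359448715 F jig 2.8908896442652954 -7.086653480890296 -0.2184254761490239 t 10.2
```

Emit:
{"method": "jog_arm", "body": {
  "series": [
    {"xyz": [0, -0.08, 0], "rotation": [-0.1, 0, 0], "gripper": 0},
    {"xyz": [0, -0.08, 0], "rotation": [-0.1, 0, 0], "gripper": 0}
  ]
}}

```text
time: 10.4
tool_pos: [468.2, -54.7, 31.8]
orientation: [-2.073, 0.289, 2.084]
contact_force: [1.4, -7.8, -1.5]
finger_gap: 0.153
```

```bash
python3 - <<'E'
from h import *
p=slot()
f=grab('scene');cv2.imwrite('pics/s8.png',cv2.resize(f['image'][210:258,262:326],(800,600),interpolation=cv2.INTER_CUBIC))
slot()
E
```

```text
slot jig x,y,z [ 1.1  -1.09 49.75] yawerr -0.15723915415741452 F jig 3.411611196658991 -7.179019996975153 -1.4690864407666255 t 10.4
slot jig x,y,z [ 1.08 -1.09 49.72] yawerr -0.15677013446699561 F jig 3.538146540207022 -6.8781776152672025 -1.3658911204817652 t 10.45
```

View pics/s8.png

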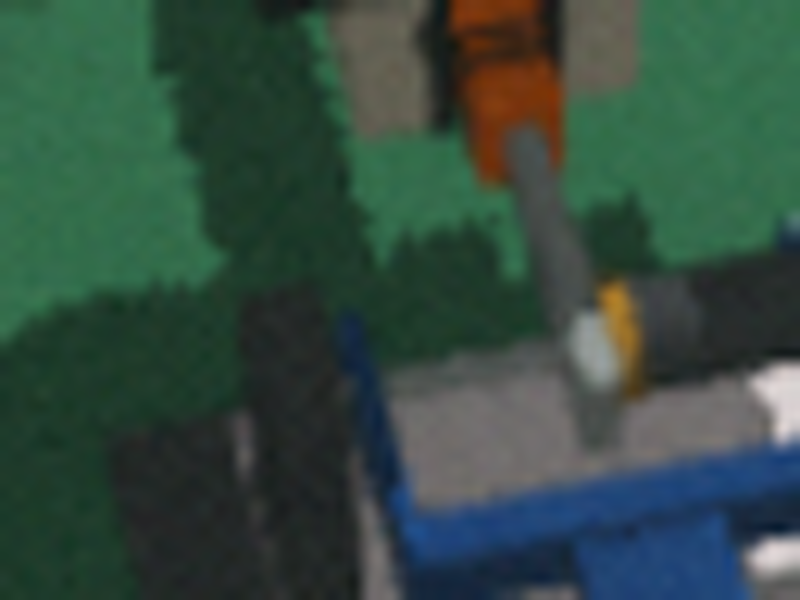

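Emit:
{"method": "jog_arm", "body": {
  "series": [
    {"xyz": [0, -0.08, 0], "rotation": [-0.1, 0, 0], "gripper": 0},
    {"xyz": [0, -0.08, 0], "rotation": [-0.05, 0, 0], "gripper": 0}
  ]
}}

```text
time: 10.65
tool_pos: [468.2, -54.3, 31.8]
orientation: [-2.074, 0.289, 2.086]
contact_force: [0.7, -9.2, -1.1]
finger_gap: 0.154
```

```bash
python3 - <<'E'
from h import *
p=slot()
E
```

```text
slot jig x,y,z [ 1.06 -0.6  49.76] yawerr -0.08051622533494118 F jig 3.1400931322367676 -8.646927460821674 -1.077948242744858 t 10.65
```

The stiff rise (7 → 8.6 N within 0.5 mm) marks the dead stop. I lift in small steps while holding the side pressure.

Emit:
{"method": "jog_arm", "body": {
  "series": [
    {"xyz": [-0.07, -0.05, 0], "rotation": [0, 0, 0], "gripper": 0},
    {"xyz": [-0.07, -0.05, 0], "rotation": [0, 0, 0], "gripper": 0},
    {"xyz": [-0.07, -0.05, 0], "rotation": [0, 0, 0], "gripper": 0}
  ]
}}

```text
time: 10.95
tool_pos: [466.7, -54.8, 33.2]
orientation: [-2.069, 0.294, 2.089]
contact_force: [1.0, -7.4, -2.7]
finger_gap: 0.152
```

```bash
python3 - <<'E'
from h import *
p=slot()
E
```

```text
slot jig x,y,z [-0.23 -1.59 50.95] yawerr -0.2388613937463564 F jig 2.951768136661386 -6.830780840712399 -2.6806292279755017 t 10.95
```

Emit:
{"method": "jog_arm", "body": {
  "series": [
    {"xyz": [-0.05, -0.1, -0.05], "rotation": [-0.1, 0, 0], "gripper": 0},
    {"xyz": [-0.07, -0.09, -0.05], "rotation": [-0.1, 0, 0], "gripper": 0},
    {"xyz": [-0.07, -0.08, -0.05], "rotation": [-0.05, 0, 0], "gripper": 0}
  ]
}}

```text
time: 11.25
tool_pos: [466.1, -54.5, 34.1]
orientation: [-2.066, 0.296, 2.096]
contact_force: [0.5, -6.5, -2.6]
finger_gap: 0.157
```

```bash
python3 - <<'E'
from h import *
p=slot();st()
E
```

```text
slot jig x,y,z [-0.82 -1.29 51.51] yawerr -0.15317415543504787 F jig 2.2520213023098195 -6.1612053322702 -2.5535255919040685 t 11.25
t 11.25 p [466.1  -54.48  34.12] F [ 0.54 -6.54 -2.55] T [-2.39 -0.05 -0.43] gap 0.157
axes
 [[-0.02 -0.27 -0.96]
 [-0.01 -0.96  0.27]
 [-1.    0.01  0.01]]
```

```bash
python3 - <<'E'
from h import *
p=slot();go(tcp_for(1,-0.6,54),-15.4)
E
```

```text
slot jig x,y,z [-0.82 -1.29 51.51] yawerr -0.15317415543504787 F jig 2.2520213023098195 -6.1612053322702 -2.5535255919040685 t 11.25
rot deg [-0.15  0.73 -0.75]
shift cm after rot [-0.16 -0.07 -0.2 ]
shift cm now [-0.16 -0.07 -0.2 ]
```

Emit:
{"method": "jog_arm", "body": {
  "series": [
    {"xyz": [-0.07, -0.09, -0.1], "rotation": [-0.1, 0.4, -0.4], "gripper": 0},
    {"xyz": [-0.07, -0.08, -0.08], "rotation": [-0.1, 0.3, -0.3], "gripper": 0},
    {"xyz": [-0.07, -0.08, -0.06], "rotation": [-0.1, 0.2, -0.2], "gripper": 0}
  ]
}}

```text
time: 11.55
tool_pos: [466.2, -54.5, 34.8]
orientation: [-2.076, 0.281, 2.08]
contact_force: [1.2, -7.5, -3.4]
finger_gap: 0.156
```

```bash
python3 - <<'E'
from h import *
p=slot();go(tcp_for(1,-0.6,54),-15.4)
f=grab('scene');cv2.imwrite('pics/s9.png',cv2.resize(f['image'][205:265,260:340],(800,600),interpolation=cv2.INTER_CUBIC))
slot()
E
```

```text
slot jig x,y,z [-0.92 -1.38 53.01] yawerr -0.0021590834619580335 F jig 3.1837369946597684 -6.9529288922364785 -3.3555286787941063 t 11.55
rot deg [-0.    0.1  -0.03]
shift cm after rot [-0.09 -0.08 -0.2 ]
shift cm now [-0.09 -0.08 -0.2 ]
slot jig x,y,z [-0.92 -1.36 53.1 ] yawerr 0.0024747246878895623 F jig 2.989900402938374 -7.219057016470748 -3.947900847804725 t 11.6
```

View pics/s9.png

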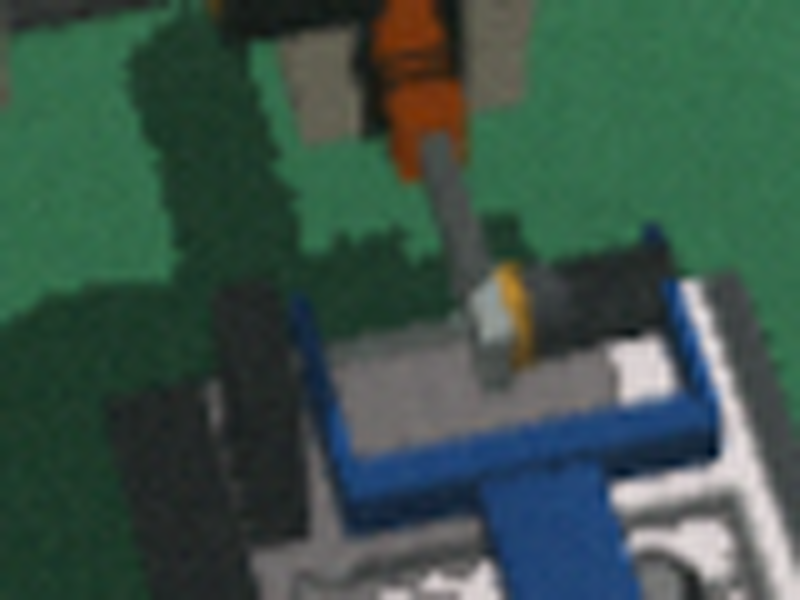

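Emit:
{"method": "jog_arm", "body": {
  "series": [
    {"xyz": [-0.06, -0.1, -0.08], "rotation": [-0.1, 0.15, -0.2], "gripper": 0},
    {"xyz": [-0.07, -0.09, -0.06], "rotation": [-0.1, 0.2, -0.2], "gripper": 0},
    {"xyz": [-0.08, -0.08, -0.06], "rotation": [-0.1, 0.2, -0.2], "gripper": 0}
  ]
}}

```text
time: 11.9
tool_pos: [466.0, -54.4, 35.8]
orientation: [-2.081, 0.272, 2.072]
contact_force: [1.9, -6.6, -4.5]
finger_gap: 0.154
```

```bash
python3 - <<'E'
from h import *
p=slot();go(tcp_for(1,-0.6,54),-15.4)
E
```

```text
slot jig x,y,z [-1.2  -1.25 54.31] yawerr 0.13907936077296945 F jig 3.551078930815659 -5.8927659628938835 -4.487315930628451 t 11.9
rot deg [ 0.14 -0.2   0.39]
shift cm after rot [ 0.01 -0.07 -0.21]
shift cm now [ 0.01 -0.07 -0.21]
```

Emit:
{"method": "jog_arm", "body": {
  "series": [
    {"xyz": [-0.04, -0.12, -0.06], "rotation": [-0.1, 0, 0], "gripper": 0},
    {"xyz": [-0.04, -0.12, -0.06], "rotation": [-0.1, 0, 0], "gripper": 0}
  ]
}}

```text
time: 12.1
tool_pos: [466.0, -53.9, 36.0]
orientation: [-2.079, 0.272, 2.077]
contact_force: [1.7, -8.6, -3.1]
finger_gap: 0.157
```

```bash
python3 - <<'E'
from h import *
p=slot();go(tcp_for(1,-0.6,54),-15.4)
f=grab('scene','s10f.png');cv2.imwrite('pics/s10.png',cv2.resize(f['image'][205:265,260:340],(800,600),interpolation=cv2.INTER_CUBIC))
E
```

```text
slot jig x,y,z [-1.35 -0.59 54.3 ] yawerr 0.22560153308841002 F jig 3.930226750312855 -7.874433548604053 -3.146670775089414 t 12.1
rot deg [ 0.23 -0.04  0.27]
shift cm after rot [ 0.03 -0.02 -0.23]
shift cm now [ 0.03 -0.02 -0.23]
```

View pics/s10.png

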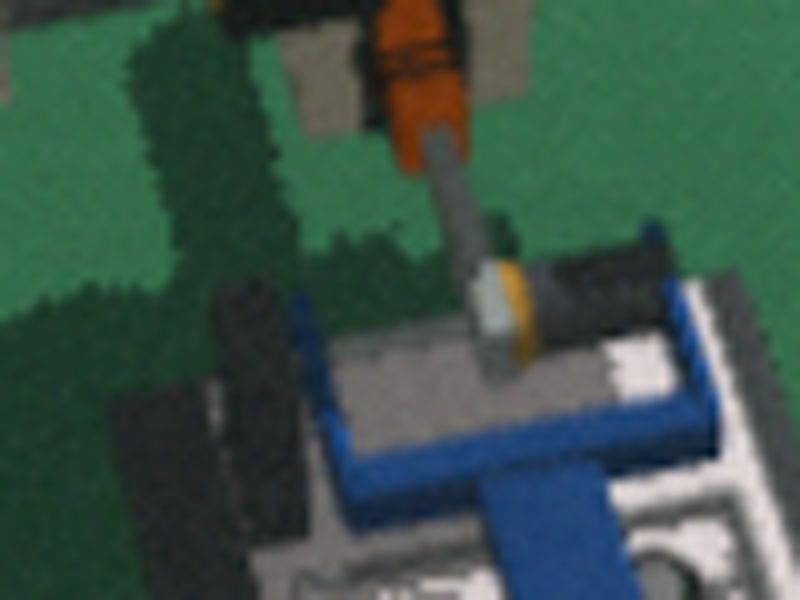

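Emit:
{"method": "jog_arm", "body": {
  "series": [
    {"xyz": [-0.09, -0.09, -0.06], "rotation": [0, 0, 0.1], "gripper": 0},
    {"xyz": [-0.1, -0.09, -0.06], "rotation": [0, 0, 0.1], "gripper": 0}
  ]
}}

```text
time: 12.35
tool_pos: [465.9, -54.0, 37.2]
orientation: [-2.077, 0.28, 2.082]
contact_force: [1.5, -7.7, -3.7]
finger_gap: 0.157
```

```bash
python3 - <<'E'
from h import *
p=slot();go(tcp_for(1,-0.6,54),-15.4)
E
```

```text
slot jig x,y,z [-1.29 -0.75 55.33] yawerr 0.10487146140670234 F jig 3.507812290764899 -7.045762934465076 -3.7448564382595975 t 12.35
rot deg [ 0.1   0.13 -0.09]
shift cm after rot [ 0.15 -0.03 -0.23]
shift cm now [ 0.15 -0.03 -0.23]
```

Emit:
{"method": "jog_arm", "body": {
  "series": [
    {"xyz": [-0.12, -0.1, -0.06], "rotation": [-0.05, 0.1, -0.1], "gripper": 0},
    {"xyz": [-0.14, -0.09, -0.06], "rotation": [-0.05, 0.1, -0.1], "gripper": 0},
    {"xyz": [-0.14, -0.09, -0.06], "rotation": [-0.05, 0.1, -0.1], "gripper": 0}
  ]
}}

```text
time: 12.65
tool_pos: [465.9, -53.9, 40.0]
orientation: [-2.077, 0.279, 2.08]
contact_force: [1.0, -9.0, -4.3]
finger_gap: 0.159
```

```bash
python3 - <<'E'
from h import *
p=slot();go(tcp_for(1,-0.6,54),-15.4)
f=grab('scene','s11f.png');cv2.imwrite('pics/s11.png',cv2.resize(f['image'][205:265,260:340],(800,600),interpolation=cv2.INTER_CUBIC))
E
```

```text
slot jig x,y,z [-1.36 -0.76 58.19] yawerr 0.08282861164940236 F jig 3.3401928302670845 -8.384577386616234 -4.284869451883276 t 12.65
rot deg [ 0.08  0.08 -0.01]
shift cm after rot [ 0.43 -0.03 -0.24]
shift cm now [ 0.43 -0.03 -0.24]
```

View pics/s11.png

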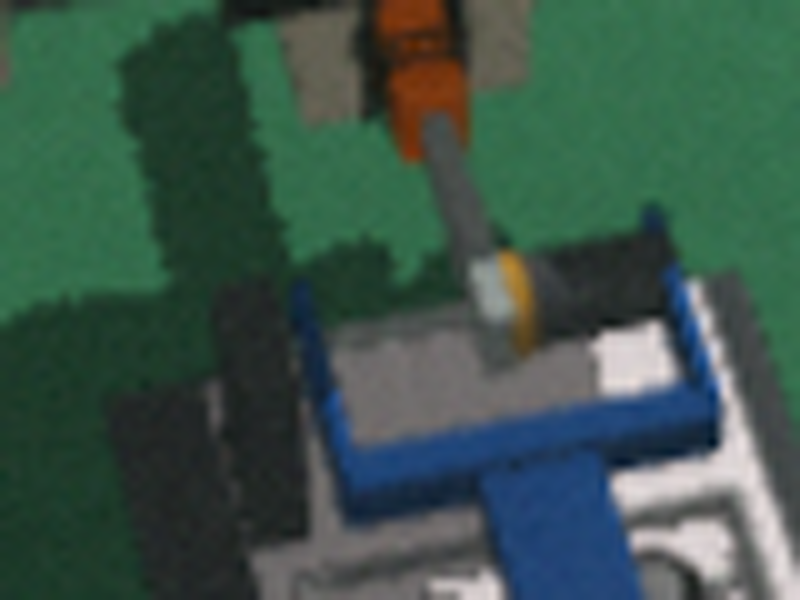

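The arm's end is visibly rising (cheek corner at crop (655,215), earlier (655,230)). I carry on along the arc.

Emit:
{"method": "jog_arm", "body": {
  "series": [
    {"xyz": [-0.18, -0.09, -0.08], "rotation": [-0.05, 0.1, -0.1], "gripper": 0},
    {"xyz": [-0.2, -0.09, -0.09], "rotation": [-0.05, 0.1, -0.1], "gripper": 0},
    {"xyz": [-0.2, -0.09, -0.09], "rotation": [-0.05, 0.1, -0.1], "gripper": 0},
    {"xyz": [-0.2, -0.09, -0.09], "rotation": [-0.05, 0.1, -0.1], "gripper": 0}
  ]
}}

```text
time: 13.1
tool_pos: [466.0, -54.2, 46.1]
orientation: [-2.076, 0.278, 2.079]
contact_force: [1.4, -6.5, -4.1]
finger_gap: 0.155
```

```bash
cat >> h.py <<'E'
def arc():
    p=slot();d=p-O;bz=min(max((p[2]-2-50)/120,0),1);th=np.arcsin(bz);xb=120*(1-np.cos(th))
    print('theta~',th,'bar x',xb,'slot minus bar x',d@XD-xb)
    go(tcp_for(xb+1,-0.6,p[2]),-15.4)
E
python3 - <<'E'
from h import *
arc()
E
```

```text
slot jig x,y,z [-1.19 -1.04 64.28] yawerr 0.052933075939035845 F jig 3.0942697038844 -5.920139261119252 -4.076134021172024 t 13.1
theta~ 0.10251641895037908 bar x 0.6300249025377891 slot minus bar x -1.8213691244060106
rot deg [0.05 0.09 0.11]
shift cm after rot [ 0.01 -0.05 -0.29]
shift cm now [ 0.01 -0.05 -0.29]
```

Emit:
{"method": "jog_arm", "body": {
  "series": [
    {"xyz": [-0.2, -0.11, -0.12], "rotation": [-0.05, 0.1, 0], "gripper": 0},
    {"xyz": [-0.22, -0.1, -0.13], "rotation": [-0.05, 0.1, 0], "gripper": 0},
    {"xyz": [-0.25, -0.1, -0.14], "rotation": [-0.05, 0.1, 0], "gripper": 0},
    {"xyz": [-0.25, -0.1, -0.14], "rotation": [-0.05, 0.1, 0], "gripper": 0}
  ]
}}

```text
time: 13.5
tool_pos: [466.7, -54.6, 53.1]
orientation: [-2.074, 0.285, 2.084]
contact_force: [0.8, -6.0, -4.3]
finger_gap: 0.156
```

```bash

python3 - <<'E'
from h import *
arc()
E
```

```text
slot jig x,y,z [-0.39 -1.28 71.09] yawerr -0.01205275282455709 F jig 2.416231088818398 -5.578546891783748 -4.343761706848633 t 13.5
theta~ 0.15979007560443437 bar x 1.5287152318899322 slot minus bar x -1.9167251957306766
rot deg [-0.01  0.23 -0.24]
shift cm after rot [ 0.03 -0.07 -0.3 ]
shift cm now [ 0.03 -0.07 -0.3 ]
```

Emit:
{"method": "jog_arm", "body": {
  "series": [
    {"xyz": [-0.25, -0.11, -0.16], "rotation": [-0.05, 0.1, -0.1], "gripper": 0},
    {"xyz": [-0.28, -0.11, -0.17], "rotation": [-0.05, 0.1, -0.1], "gripper": 0},
    {"xyz": [-0.3, -0.1, -0.18], "rotation": [-0.05, 0.1, -0.1], "gripper": 0},
    {"xyz": [-0.3, -0.1, -0.19], "rotation": [-0.05, 0.1, 0], "gripper": 0},
    {"xyz": [-0.3, -0.1, -0.2], "rotation": [-0.05, 0.1, 0], "gripper": 0}
  ]
}}

```text
time: 14.0
tool_pos: [468.3, -55.8, 64.0]
orientation: [-2.068, 0.289, 2.091]
contact_force: [-0.3, -7.8, -4.7]
finger_gap: 0.154
```

```bash

python3 - <<'E'
from h import *
arc()
f=grab('scene','s12f.png');cv2.imwrite('pics/s12.png',cv2.resize(f['image'][190:280,250:370],(800,600),interpolation=cv2.INTER_CUBIC))
E
```

```text
slot jig x,y,z [ 1.6  -2.02 81.54] yawerr -0.10108515921979055 F jig 1.7729673351628017 -7.562125038788647 -4.684402116017538 t 14.0
theta~ 0.24874663761222865 bar x 3.6933903112749267 slot minus bar x -2.097881237150265
rot deg [-0.1   0.57 -0.43]
shift cm after rot [ 0.07 -0.14 -0.33]
shift cm now [ 0.07 -0.14 -0.33]
```

View pics/s12.png

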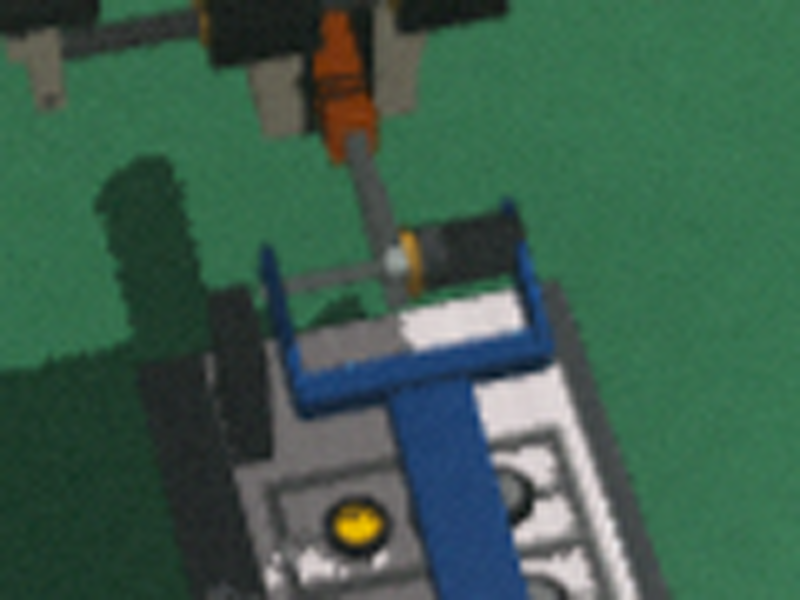

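The blue arm's end is well clear of the lug (bar at crop (340,270)). Continuing.

Emit:
{"method": "jog_arm", "body": {
  "series": [
    {"xyz": [-0.25, -0.11, -0.2], "rotation": [-0.1, 0.3, -0.25], "gripper": 0},
    {"xyz": [-0.28, -0.1, -0.21], "rotation": [-0.05, 0.2, -0.2], "gripper": 0},
    {"xyz": [-0.28, -0.1, -0.22], "rotation": [-0.05, 0.2, -0.1], "gripper": 0},
    {"xyz": [-0.28, -0.1, -0.23], "rotation": [-0.05, 0.2, -0.1], "gripper": 0},
    {"xyz": [-0.28, -0.1, -0.23], "rotation": [-0.05, 0.2, -0.1], "gripper": 0}
  ]
}}

```text
time: 14.55
tool_pos: [470.8, -57.4, 73.8]
orientation: [-2.07, 0.286, 2.085]
contact_force: [-0.8, -5.7, -5.2]
finger_gap: 0.155
```

```bash

python3 - <<'E'
from h import *
arc()
E
```

```text
slot jig x,y,z [ 4.4  -3.   91.62] yawerr -0.12624631858609625 F jig 0.7438172975035099 -5.758782092027444 -5.243654955009732 t 14.55
theta~ 0.3365030786412398 bar x 6.730190751065135 slot minus bar x -2.3337901545885202
rot deg [-0.13  0.41 -0.19]
shift cm after rot [ 0.05 -0.23 -0.35]
shift cm now [ 0.05 -0.23 -0.35]
```

Emit:
{"method": "jog_arm", "body": {
  "series": [
    {"xyz": [-0.25, -0.15, -0.25], "rotation": [-0.1, 0.2, -0.15], "gripper": 0},
    {"xyz": [-0.27, -0.14, -0.26], "rotation": [-0.1, 0.2, -0.1], "gripper": 0},
    {"xyz": [-0.27, -0.14, -0.27], "rotation": [-0.05, 0.2, -0.1], "gripper": 0},
    {"xyz": [-0.27, -0.13, -0.28], "rotation": [-0.05, 0.2, -0.1], "gripper": 0},
    {"xyz": [-0.27, -0.13, -0.28], "rotation": [-0.05, 0.2, -0.1], "gripper": 0}
  ]
}}

```text
time: 15.05
tool_pos: [473.8, -58.2, 82.3]
orientation: [-2.066, 0.286, 2.089]
contact_force: [-2.7, -5.0, -3.7]
finger_gap: 0.156
```

```bash

python3 - <<'E'
from h import *
arc()
E
```

```text
slot jig x,y,z [ 7.55 -2.94 99.87] yawerr -0.14186208194306005 F jig -1.3121518869300608 -5.580431558938353 -3.7158285260783686 t 15.05
theta~ 0.41035650863161005 bar x 9.962561175449679 slot minus bar x -2.4105175503058813
rot deg [-0.14  0.59 -0.22]
shift cm after rot [ 0.07 -0.22 -0.36]
shift cm now [ 0.07 -0.22 -0.36]
```

Emit:
{"method": "jog_arm", "body": {
  "series": [
    {"xyz": [-0.25, -0.14, -0.28], "rotation": [-0.1, 0.3, -0.15], "gripper": 0},
    {"xyz": [-0.28, -0.14, -0.28], "rotation": [-0.1, 0.2, -0.1], "gripper": 0},
    {"xyz": [-0.28, -0.14, -0.29], "rotation": [-0.05, 0.2, -0.1], "gripper": 0},
    {"xyz": [-0.28, -0.13, -0.3], "rotation": [-0.05, 0.2, -0.1], "gripper": 0},
    {"xyz": [-0.28, -0.13, -0.31], "rotation": [-0.05, 0.2, -0.1], "gripper": 0},
    {"xyz": [-0.28, -0.13, -0.32], "rotation": [-0.05, 0.2, -0.1], "gripper": 0}
  ]
}}

```text
time: 15.65
tool_pos: [478.4, -59.7, 92.6]
orientation: [-2.062, 0.288, 2.092]
contact_force: [-3.9, -5.5, -2.9]
finger_gap: 0.156
```

```bash

python3 - <<'E'
from h import *
arc()
f=grab('scene','s13f.png');cv2.imwrite('pics/s13.png',cv2.resize(f['image'][160:280,230:390],(800,600),interpolation=cv2.INTER_CUBIC))
E
```

```text
slot jig x,y,z [ 12.46  -3.22 109.91] yawerr -0.1857313883124707 F jig -2.325903779554731 -6.352603674346606 -2.948235018756117 t 15.65
theta~ 0.5036147417694726 bar x 14.898740070374767 slot minus bar x -2.435058715587246
rot deg [-0.18  0.78 -0.29]
shift cm after rot [ 0.1  -0.25 -0.37]
shift cm now [ 0.09 -0.25 -0.37]
```

View pics/s13.png

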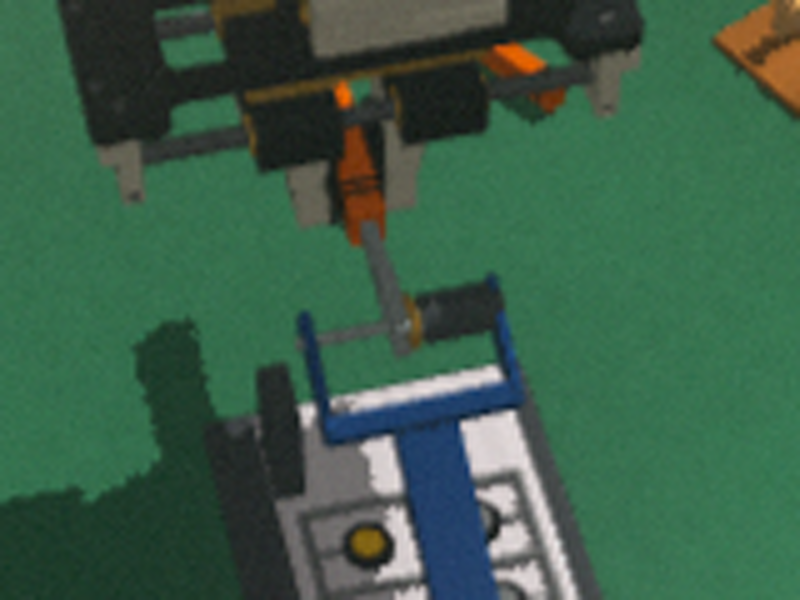

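Good; continuing the arc to about 45°.

Emit:
{"method": "jog_arm", "body": {
  "series": [
    {"xyz": [-0.25, -0.14, -0.31], "rotation": [-0.1, 0.3, -0.15], "gripper": 0},
    {"xyz": [-0.27, -0.14, -0.32], "rotation": [-0.1, 0.3, -0.1], "gripper": 0},
    {"xyz": [-0.27, -0.14, -0.33], "rotation": [-0.05, 0.3, -0.1], "gripper": 0},
    {"xyz": [-0.27, -0.13, -0.34], "rotation": [-0.05, 0.2, -0.1], "gripper": 0},
    {"xyz": [-0.27, -0.13, -0.35], "rotation": [-0.05, 0.2, -0.1], "gripper": 0},
    {"xyz": [-0.27, -0.13, -0.36], "rotation": [-0.05, 0.2, -0.1], "gripper": 0}
  ]
}}

```text
time: 16.3
tool_pos: [484.1, -61.7, 102.1]
orientation: [-2.06, 0.29, 2.095]
contact_force: [-4.9, -4.2, -2.6]
finger_gap: 0.155
```

```bash

python3 - <<'E'
from h import *
arc()
E
```

```text
slot jig x,y,z [ 18.51  -3.68 119.24] yawerr -0.21717103833200113 F jig -3.656947500032518 -5.31580857572732 -2.550063284608373 t 16.3
theta~ 0.5948104406394329 bar x 20.60943196305338 slot minus bar x -2.103394596464309
rot deg [-0.21  0.91 -0.39]
shift cm after rot [ 0.11 -0.29 -0.34]
shift cm now [ 0.1  -0.3  -0.34]
```

Emit:
{"method": "jog_arm", "body": {
  "series": [
    {"xyz": [-0.27, -0.14, -0.32], "rotation": [-0.1, 0.4, -0.15], "gripper": 0},
    {"xyz": [-0.28, -0.14, -0.34], "rotation": [-0.1, 0.3, -0.1], "gripper": 0},
    {"xyz": [-0.28, -0.14, -0.36], "rotation": [-0.05, 0.3, -0.1], "gripper": 0},
    {"xyz": [-0.28, -0.13, -0.37], "rotation": [-0.05, 0.2, -0.1], "gripper": 0},
    {"xyz": [-0.28, -0.13, -0.38], "rotation": [-0.05, 0.2, -0.1], "gripper": 0},
    {"xyz": [-0.28, -0.13, -0.39], "rotation": [-0.05, 0.2, -0.1], "gripper": 0}
  ]
}}

```text
time: 16.9
tool_pos: [492.0, -63.9, 112.3]
orientation: [-2.061, 0.291, 2.095]
contact_force: [-4.1, -3.9, -2.2]
finger_gap: 0.157
```

```bash

python3 - <<'E'
from h import *
arc()
E
```

```text
slot jig x,y,z [ 26.7   -3.68 129.48] yawerr -0.22485852376044235 F jig -2.9686529678093247 -4.840512186866271 -2.1596277964050685 t 16.9
theta~ 0.7019067086830625 bar x 28.366504528232532 slot minus bar x -1.6654843277668228
rot deg [-0.22  0.87 -0.46]
shift cm after rot [ 0.11 -0.29 -0.29]
shift cm now [ 0.1  -0.3  -0.29]
```

Emit:
{"method": "jog_arm", "body": {
  "series": [
    {"xyz": [-0.27, -0.14, -0.36], "rotation": [-0.1, 0.4, -0.15], "gripper": 0},
    {"xyz": [-0.28, -0.14, -0.38], "rotation": [-0.1, 0.3, -0.1], "gripper": 0},
    {"xyz": [-0.26, -0.13, -0.39], "rotation": [-0.05, 0.3, -0.1], "gripper": 0},
    {"xyz": [-0.24, -0.13, -0.38], "rotation": [-0.05, 0.2, -0.1], "gripper": 0},
    {"xyz": [-0.15, -0.12, -0.2], "rotation": [-0.05, 0.2, -0.1], "gripper": 0}
  ]
}}

```text
time: 17.4
tool_pos: [498.4, -65.6, 119.1]
orientation: [-2.065, 0.292, 2.093]
contact_force: [-2.2, -5.6, -4.1]
finger_gap: 0.154
```

```bash

python3 - <<'E'
from h import *
arc()
f=grab('scene','s14f.png');cv2.imwrite('pics/s14.png',cv2.resize(f['image'][160:280,230:390],(800,600),interpolation=cv2.INTER_CUBIC))
grab('wrist','w14.png');grab('top','t14.png')
E
```

```text
slot jig x,y,z [ 33.3   -3.55 136.55] yawerr -0.1959204659376219 F jig -0.588595918089797 -5.996080086460905 -4.057106663824888 t 17.4
theta~ 0.7818332803922093 bar x 34.84523571544072 slot minus bar x -1.5467940706031271
rot deg [-0.19  0.71 -0.48]
shift cm after rot [ 0.09 -0.29 -0.28]
shift cm now [ 0.08 -0.29 -0.28]
```

View pics/s14.png

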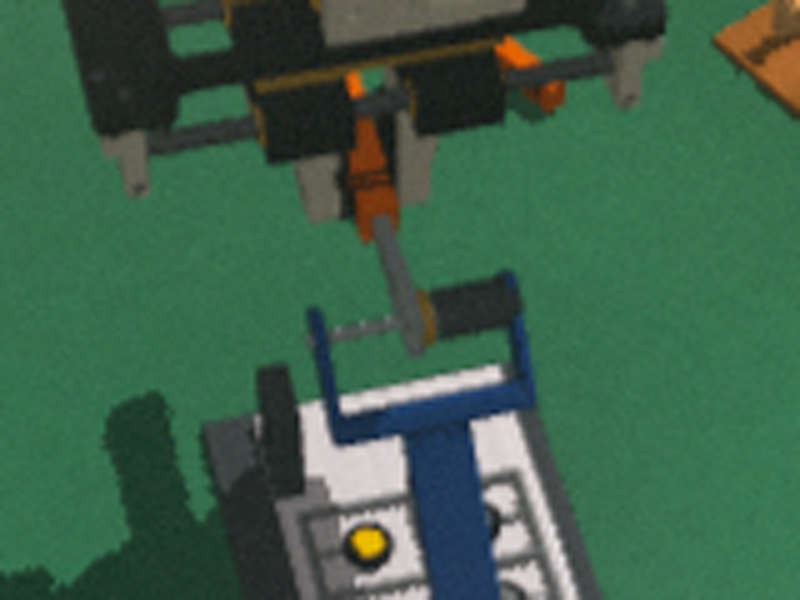

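View pics/w14.png

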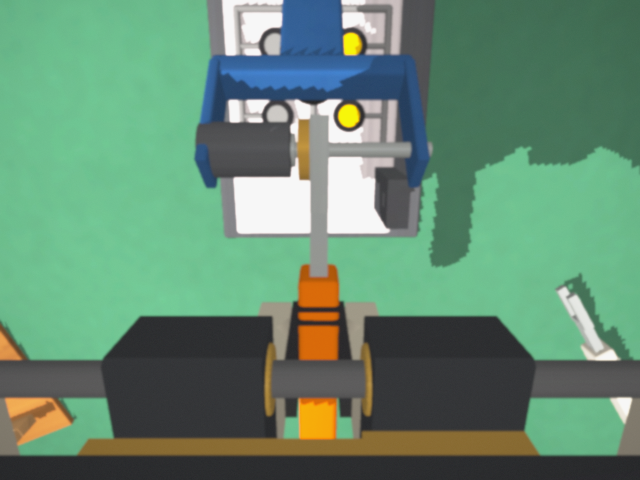

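```bash

python3 - <<'E'
from h import *
f=grab('wrist');g=grab('scene')
def tri(a,b):
    c1,d1=ray(f,*a);c2,d2=ray(g,*b)
    A=np.c_[d1,-d2];t=np.linalg.lstsq(A,c2-c1,rcond=None)[0];p=c1+t[0]*d1;q=c2+t[1]*d2;m=(p+q)/2;print('tri',m,'miss',np.linalg.norm(p-q))
    d=m-O;print('jig',d@XD,d@YD-SL,m[2],'theta',np.arctan2(m[2]-50,120-d@XD))
tri((412,149),(230+328/5,160+335/5))   # rod at -y cheek inner face
tri((292,150),(230+437/5,160+312/5))   # housing / collar side
E
```

```text
tri [ 560.11 -111.87  137.  ] miss 2.675731002677324
jig 33.82526849012406 -31.70834419340794 137.0036941080381 theta 0.790184881280732
tri [569.68 -74.42 135.82] miss 2.306111685150842
jig 33.10676999953417 6.944885472225181 135.81564488859138 theta 0.7791589291382356
```

Triangulated swing is ≈ 0.78 rad, and the fork is still pressing the collar. Now I let the collar spring back by moving -y.

Emit:
{"method": "jog_arm", "body": {
  "series": [
    {"xyz": [0, 0.1, 0], "rotation": [0, 0, 0], "gripper": 0},
    {"xyz": [0, 0.2, 0], "rotation": [-0.05, 0.1, -0.1], "gripper": 0},
    {"xyz": [0.02, 0.2, 0], "rotation": [0, 0, 0], "gripper": 0},
    {"xyz": [0.02, 0.2, 0], "rotation": [0, 0, 0], "gripper": 0}
  ]
}}

```text
time: 18.05
tool_pos: [496.0, -72.8, 118.2]
orientation: [-2.066, 0.289, 2.091]
contact_force: [-0.6, -0.1, -0.3]
finger_gap: 0.154
```

```bash

python3 - <<'E'
from h import *
arc()
E
```

```text
slot jig x,y,z [ 32.86 -11.08 135.72] yawerr -0.13773761829428466 F jig -0.5399498665980925 -0.2238237652086879 -0.34754274430685406 t 18.05
theta~ 0.7721786015204204 bar x 34.032916102718104 slot minus bar x -1.1715360322683708
rot deg [-0.14  0.63 -0.39]
shift cm after rot [ 0.08 -1.04 -0.24]
shift cm now [ 0.07 -1.04 -0.24]
```

Emit:
{"method": "jog_arm", "body": {
  "series": [
    {"xyz": [0.03, 0.25, 0], "rotation": [-0.1, 0.3, -0.2], "gripper": 0},
    {"xyz": [0.03, 0.25, 0], "rotation": [-0.1, 0.3, -0.2], "gripper": 0},
    {"xyz": [0.03, 0, 0], "rotation": [0, 0, 0], "gripper": 0}
  ]
}}

```text
time: 18.35
tool_pos: [494.8, -77.3, 117.4]
orientation: [-2.079, 0.277, 2.077]
contact_force: [-0.9, 0.5, -1.3]
finger_gap: 0.157
```

```bash

python3 - <<'E'
from h import *
arc()
f=grab('scene','s15f.png');cv2.imwrite('pics/s15.png',cv2.resize(f['image'][195:255,270:350],(800,600),interpolation=cv2.INTER_CUBIC))
E
```

```text
slot jig x,y,z [ 32.65 -15.58 135.73] yawerr 0.12086675080005982 F jig -0.9598704827461373 0.21716796795776977 -1.3483639862304166 t 18.35
theta~ 0.7722752404636068 bar x 34.04100747548864 slot minus bar x -1.3863828009444887
rot deg [ 0.12 -0.05  0.12]
shift cm after rot [-0.01 -1.51 -0.24]
shift cm now [-0.   -1.51 -0.24]
```

View pics/s15.png

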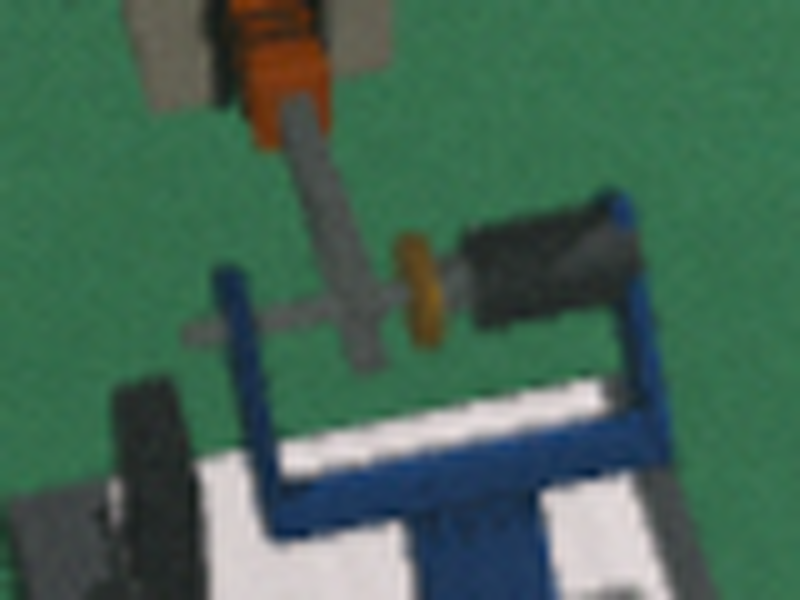

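The collar has sprung back, clear of the housing (crop 420,290), and the bar's tip sticks out past the cheek (200,335). I centre the slot by lowering 1 mm, then draw off slowly.

Emit:
{"method": "jog_arm", "body": {
  "series": [
    {"xyz": [0.1, 0.1, 0], "rotation": [0.05, 0, 0], "gripper": 0},
    {"xyz": [0.05, 0, 0.1], "rotation": [0, 0, 0], "gripper": 0},
    {"xyz": [0, 0, 0.2], "rotation": [0, 0, 0], "gripper": 0},
    {"xyz": [0, 0, 0.2], "rotation": [0, 0, 0], "gripper": 0}
  ]
}}

```text
time: 18.8
tool_pos: [489.7, -76.7, 115.7]
orientation: [-2.079, 0.278, 2.076]
contact_force: [0.4, 1.0, -1.3]
finger_gap: 0.157
```

```bash

python3 - <<'E'
from h import *
arc()
E
```

```text
slot jig x,y,z [ 27.6  -16.45 134.09] yawerr 0.06404061282599294 F jig 0.10220191591766851 1.0561482254682348 -1.2578195069945466 t 18.8
theta~ 0.7533701548962569 bar x 32.473501226255564 slot minus bar x -4.868896400864543
rot deg [ 0.06 -0.05  0.11]
shift cm after rot [-0.01 -1.59 -0.59]
shift cm now [-0.   -1.59 -0.59]
```

Emit:
{"method": "jog_arm", "body": {
  "series": [
    {"xyz": [-0.03, 0, 0.2], "rotation": [0, 0, 0], "gripper": 0},
    {"xyz": [0, 0, 0.25], "rotation": [0, 0, 0], "gripper": 0},
    {"xyz": [0, 0, 0.25], "rotation": [0, 0, 0], "gripper": 0}
  ]
}}

```text
time: 19.1
tool_pos: [482.4, -74.6, 116.1]
orientation: [-2.079, 0.278, 2.077]
contact_force: [0.1, -0.5, -1.5]
finger_gap: 0.155
```

```bash

python3 - <<'E'
from h import *
slot()
E
```

```text
slot jig x,y,z [ 19.96 -16.36 134.44] yawerr 0.07373932619043977 F jig 0.2082339818572898 -0.4777375799277363 -1.4808835758976848 t 19.1
```

Emit:
{"method": "jog_arm", "body": {
  "series": [
    {"xyz": [0, 0, 0.35], "rotation": [0, 0, 0], "gripper": 0},
    {"xyz": [0, 0, 0.6], "rotation": [0, 0, 0], "gripper": 0},
    {"xyz": [0, 0, 1], "rotation": [0, 0, 0], "gripper": 0},
    {"xyz": [0, 0, 1.5], "rotation": [0, 0, 0], "gripper": 0},
    {"xyz": [0, 0, 1.5], "rotation": [0, 0, 0], "gripper": 0}
  ]
}}

```text
time: 19.6
tool_pos: [432.1, -61.0, 115.7]
orientation: [-2.078, 0.279, 2.076]
contact_force: [0.0, -0.2, -1.3]
finger_gap: 0.155
```

```bash

python3 - <<'E'
from h import *
slot();
f=grab('scene','s16f.png');cv2.imwrite('pics/s16.png',cv2.resize(f['image'][160:280,230:390],(800,600),interpolation=cv2.INTER_CUBIC))
grab('wrist','w16.png')
go([479.85,238.45,100],8)
E
```

```text
slot jig x,y,z [-32.15 -16.63 134.08] yawerr 0.016570450052977748 F jig 0.101653429246465 -0.22162517427000064 -1.3298735463264266 t 19.6
rot deg [-23.35  -0.03   0.11]
shift cm after rot [  1.58 -28.97  -9.02]
shift cm now [  1.64 -30.17   3.2 ]
```

View pics/s16.png

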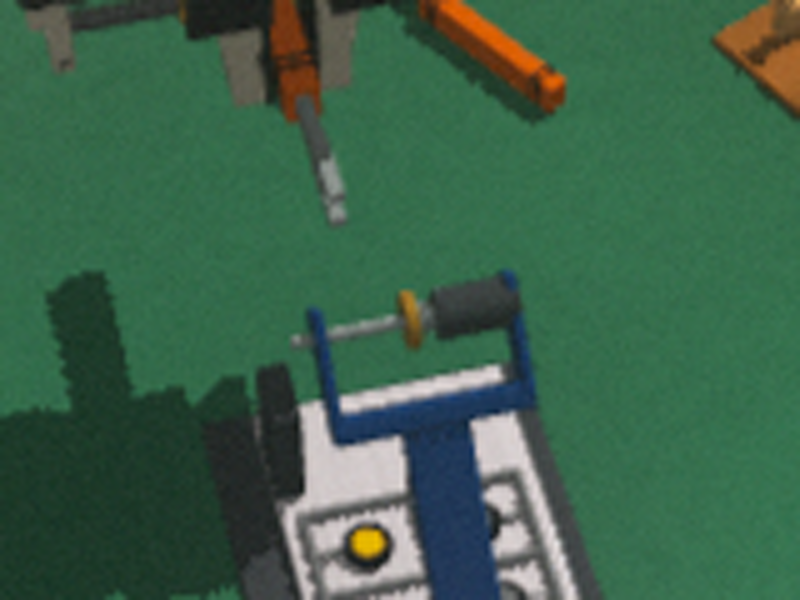

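View pics/w16.png

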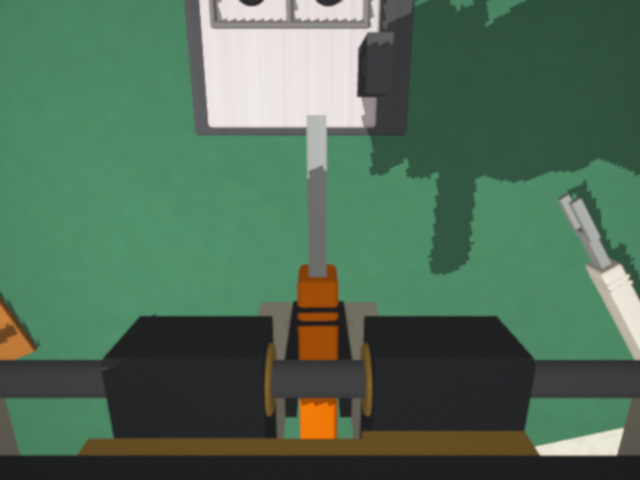

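The fork is off and the arm stayed where it was (bar at crop (360,325), the same as before). Back to the rack.

Emit:
{"method": "jog_arm", "body": {
  "series": [
    {"xyz": [0, -2, 1], "rotation": [0, 0, 0], "gripper": 0},
    {"xyz": [0, -3.5, 0.5], "rotation": [-7.8, 0, 0], "gripper": 0},
    {"xyz": [0, -4, -1], "rotation": [-7.8, 0, 0], "gripper": 0},
    {"xyz": [0, -4, -1.5], "rotation": [-7.7, 0, 0], "gripper": 0},
    {"xyz": [0, -4, -2], "rotation": [0, 0, 0], "gripper": 0},
    {"xyz": [0, -4, -2], "rotation": [0, 0, 0], "gripper": 0}
  ]
}}

```text
time: 20.3
tool_pos: [488.0, 163.9, 118.3]
orientation: [2.149, 0.166, -2.139]
contact_force: [0.3, 0.1, -1.4]
finger_gap: 0.154
```

```bash

python3 - <<'E'
from h import *
st();go([479.85,238.45,100],8)
E
```

```text
t 20.3 p [488.   163.88 118.3 ] F [ 0.26  0.07 -1.42] T [-0.19 -0.29  0.02] gap 0.154
axes
 [[ 0.    0.15 -0.99]
 [ 0.   -0.99 -0.15]
 [-1.   -0.   -0.  ]]
rot deg [ 0.66 -0.28  0.16]
shift cm after rot [ 1.83 -7.5  -0.23]
shift cm now [ 1.85 -7.49 -0.31]
```

Emit:
{"method": "jog_arm", "body": {
  "series": [
    {"xyz": [0.2, -2, -0.1], "rotation": [0.5, -0.2, 0.1], "gripper": 0},
    {"xyz": [0.4, -2, -0.1], "rotation": [0, 0, 0], "gripper": 0},
    {"xyz": [0.4, -1.2, 0], "rotation": [0, 0, 0], "gripper": 0},
    {"xyz": [0.2, -0.5, 0], "rotation": [0, 0, 0], "gripper": 0},
    {"xyz": [0, 0, 0], "rotation": [0, 0, 0], "gripper": 0}
  ]
}}

```text
time: 20.8
tool_pos: [483.5, 228.8, 105.6]
orientation: [2.148, 0.161, -2.141]
contact_force: [0.0, 0.4, -1.3]
finger_gap: 0.156
```

```bash

python3 - <<'E'
from h import *
st();go([479.85,238.45,60],8)
E
```

```text
t 20.8 p [483.53 228.8  105.57] F [ 0.02  0.38 -1.35] T [-0.1   0.   -0.01] gap 0.156
axes
 [[ 0.    0.15 -0.99]
 [ 0.   -0.99 -0.15]
 [-1.   -0.   -0.  ]]
rot deg [ 0.51 -0.19  0.06]
shift cm after rot [ 4.56 -1.01  0.23]
shift cm now [ 4.56 -1.    0.24]
```

Emit:
{"method": "jog_arm", "body": {
  "series": [
    {"xyz": [0.5, -0.7, 0.2], "rotation": [0.4, -0.2, 0], "gripper": 0},
    {"xyz": [1.4, -0.1, 0], "rotation": [0.1, 0, 0], "gripper": 0},
    {"xyz": [1.4, 0, 0], "rotation": [0, 0, 0], "gripper": 0},
    {"xyz": [0.6, 0, 0], "rotation": [0, 0, 0], "gripper": 0},
    {"xyz": [0, 0, 0], "rotation": [0, 0, 0], "gripper": 0}
  ]
}}

```text
time: 21.3
tool_pos: [480.2, 234.3, 65.8]
orientation: [2.153, 0.147, -2.153]
contact_force: [-0.1, 0.1, -1.3]
finger_gap: 0.151
```

```bash

python3 - <<'E'
from h import *
st();go([479.85,238,14],8)
f=grab('scene');cv2.imwrite('pics/s17.png',cv2.resize(f['image'][115:220,360:500],(800,600),interpolation=cv2.INTER_CUBIC))
grab('wrist','w17.png')
E
```

```text
t 21.3 p [480.15 234.31  65.8 ] F [-0.07  0.09 -1.34] T [-0.12 -0.01 -0.03] gap 0.151
axes
 [[-0.    0.13 -0.99]
 [ 0.   -0.99 -0.13]
 [-1.   -0.   -0.  ]]
rot deg [-0.3  -0.01  0.11]
shift cm after rot [ 5.18 -0.37 -0.02]
shift cm now [ 5.18 -0.36 -0.02]
```

View pics/s17.png

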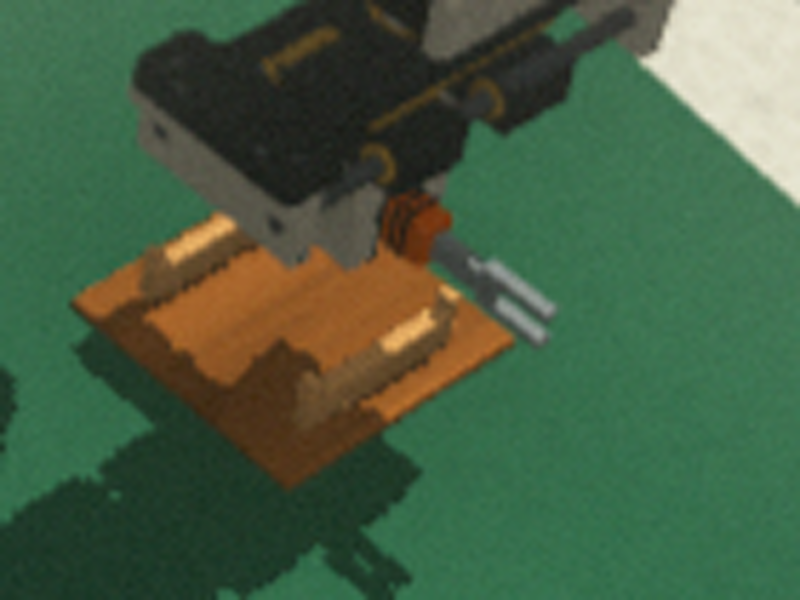

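View pics/w17.png

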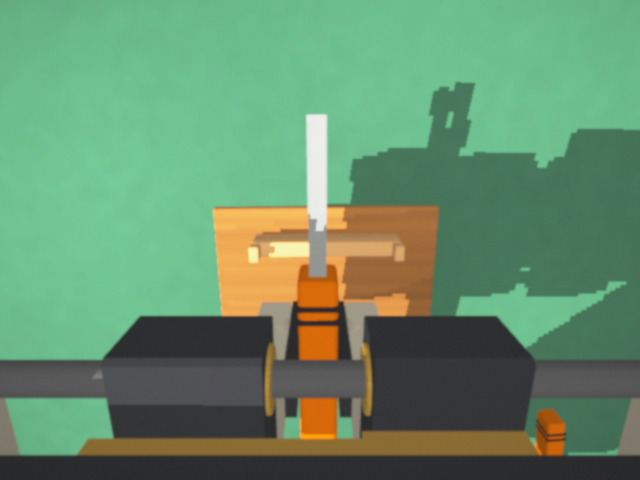

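Emit:
{"method": "jog_arm", "body": {
  "series": [
    {"xyz": [1.2, -0.1, 0], "rotation": [-0.2, 0, 0], "gripper": 0},
    {"xyz": [1.4, 0, 0], "rotation": [0, 0, 0], "gripper": 0},
    {"xyz": [1, 0, 0], "rotation": [0, 0, 0], "gripper": 0},
    {"xyz": [0.4, 0, 0], "rotation": [0, 0, 0], "gripper": 0},
    {"xyz": [0, 0, 0], "rotation": [0, 0, 0], "gripper": 0}
  ]
}}

```text
time: 21.9
tool_pos: [481.8, 236.8, 25.7]
orientation: [2.157, 0.155, -2.148]
contact_force: [-0.4, 0.3, -0.9]
finger_gap: 0.153
```

```bash

python3 - <<'E'
from h import *
st();go([479.85,235.5,13.8],8)
E
```

```text
t 21.9 p [481.77 236.83  25.69] F [-0.38  0.27 -0.91] T [-0.1  -0.04 -0.03] gap 0.153
axes
 [[ 0.    0.14 -0.99]
 [ 0.01 -0.99 -0.14]
 [-1.   -0.   -0.  ]]
rot deg [-0.07 -0.26  0.28]
shift cm after rot [1.19 0.11 0.21]
shift cm now [1.19 0.11 0.21]
```

Emit:
{"method": "jog_arm", "body": {
  "series": [
    {"xyz": [0.3, 0.1, 0.2], "rotation": [0, -0.2, 0.2], "gripper": 0},
    {"xyz": [0.4, 0, 0], "rotation": [0, 0, 0], "gripper": 0},
    {"xyz": [0.2, 0, 0], "rotation": [0, 0, 0], "gripper": 0},
    {"xyz": [0.1, 0, 0], "rotation": [0, 0, 0], "gripper": 0}
  ]
}}

```text
time: 22.3
tool_pos: [480.4, 236.1, 15.8]
orientation: [2.153, 0.152, -2.148]
contact_force: [0.9, 0.1, -0.2]
finger_gap: 0.155
```

```bash

python3 - <<'E'
from h import *
st();go([479.85,235.5,13.8],8)
E
```

```text
t 22.3 p [480.36 236.07  15.79] F [ 0.94  0.13 -0.17] T [-0.04 -0.01  0.  ] gap 0.155
axes
 [[ 0.    0.14 -0.99]
 [ 0.   -0.99 -0.14]
 [-1.   -0.   -0.  ]]
rot deg [-0.05 -0.12  0.11]
shift cm after rot [0.2  0.05 0.06]
shift cm now [0.2  0.05 0.06]
```

Emit:
{"method": "jog_arm", "body": {
  "series": [
    {"xyz": [0.1, 0, 0.05], "rotation": [0, -0.1, 0.1], "gripper": 0},
    {"xyz": [0.08, 0, 0], "rotation": [0, 0, 0], "gripper": 0},
    {"xyz": [0.05, 0, 0], "rotation": [0, 0, 0], "gripper": 0}
  ]
}}

```text
time: 22.6
tool_pos: [480.0, 236.2, 13.7]
orientation: [2.15, 0.15, -2.149]
contact_force: [-2.4, -0.7, 6.9]
finger_gap: 0.155
```

```bash

python3 - <<'E'
from h import *
st()
E
```

```text
t 22.6 p [480.01 236.17  13.72] F [-2.4  -0.71  6.87] T [-0.31  0.96 -0.01] gap 0.155
axes
 [[ 0.    0.14 -0.99]
 [ 0.   -0.99 -0.14]
 [-1.   -0.   -0.  ]]
```

It is seated on the crossbars (Fz +7 N). I open the gripper.

Emit:
{"method": "jog_arm", "body": {
  "series": [
    {"xyz": [-0.02, 0, 0], "rotation": [0, 0, 0], "gripper": 0.2},
    {"xyz": [0, 0, 0], "rotation": [0, 0, 0], "gripper": 0.3},
    {"xyz": [0, 0, 0], "rotation": [0, 0, 0], "gripper": 0.6},
    {"xyz": [0, 0, 0], "rotation": [0, 0, 0], "gripper": 0.8},
    {"xyz": [0, 0, 0], "rotation": [0, 0, 0], "gripper": 1},
    {"xyz": [0, 0, 0], "rotation": [0, 0, 0], "gripper": 1},
    {"xyz": [0, 0, 0], "rotation": [0, 0, 0], "gripper": 1},
    {"xyz": [0, 0, 0], "rotation": [0, 0, 0], "gripper": 1}
  ]
}}

```text
time: 23.4
tool_pos: [480.6, 236.7, 14.6]
orientation: [2.152, 0.151, -2.148]
contact_force: [-0.1, -0.3, 0.5]
finger_gap: 0.772
```

```bash

python3 - <<'E'
from h import *
st()
E
```

```text
t 23.4 p [480.62 236.69  14.58] F [-0.12 -0.26  0.46] T [-0.09 -0.02  0.  ] gap 0.772
axes
 [[ 0.    0.14 -0.99]
 [ 0.   -0.99 -0.14]
 [-1.   -0.   -0.  ]]
```

Emit:
{"method": "jog_arm", "body": {
  "series": [
    {"xyz": [-0.5, 0, 0], "rotation": [0, 0, 0], "gripper": 1},
    {"xyz": [-2, 0, 0], "rotation": [0, 0, 0], "gripper": 1},
    {"xyz": [-3, 0, 0], "rotation": [0, 0, 0], "gripper": 1},
    {"xyz": [-4, 0, 0], "rotation": [0, 0, 0], "gripper": 1},
    {"xyz": [-4, 0, 0], "rotation": [0, 0, 0], "gripper": 1},
    {"xyz": [-4, -1, 3], "rotation": [0, 0, 0], "gripper": 1},
    {"xyz": [-1, -3, 4], "rotation": [0, 0, 0], "gripper": 1},
    {"xyz": [0, -3, 4], "rotation": [0, 0, 0], "gripper": 1}
  ]
}}

```text
time: 24.2
tool_pos: [363.4, 289.3, 206.2]
orientation: [2.153, 0.142, -2.153]
contact_force: [-0.0, 1.5, -0.9]
finger_gap: 0.995
```

Emit:
{"method": "jog_arm", "body": {
  "series": [
    {"xyz": [0, -3, 0], "rotation": [0, 0, 0], "gripper": 1},
    {"xyz": [0, -3, 0], "rotation": [0, 0, 0], "gripper": 1},
    {"xyz": [0, -3, 0], "rotation": [0, 0, 0], "gripper": 1},
    {"xyz": [0, 0, 0], "rotation": [0, 0, 0], "gripper": 1},
    {"xyz": [0, 0, 0], "rotation": [0, 0, 0], "gripper": 1}
  ]
}}

```text
time: 24.7
tool_pos: [345.4, 383.8, 211.7]
orientation: [2.157, 0.158, -2.15]
contact_force: [0.8, -0.1, -0.3]
finger_gap: 1.004
```

```bash

python3 - <<'E'
from h import *
st()
f=grab('scene','s18f.png');cv2.imwrite('pics/s18.png',cv2.resize(f['image'][115:295,260:500],(800,600),interpolation=cv2.INTER_CUBIC))
f=grab('top','t18.png');cv2.imwrite('pics/t18c.png',cv2.resize(f['image'][205:325,150:310],(800,600),interpolation=cv2.INTER_CUBIC))
E
```

```text
t 24.7 p [345.39 383.82 211.72] F [ 0.83 -0.06 -0.31] T [-0.14 -0.06 -0.01] gap 1.004
axes
 [[ 0.    0.14 -0.99]
 [ 0.01 -0.99 -0.14]
 [-1.   -0.01 -0.  ]]
```

View pics/s18.png

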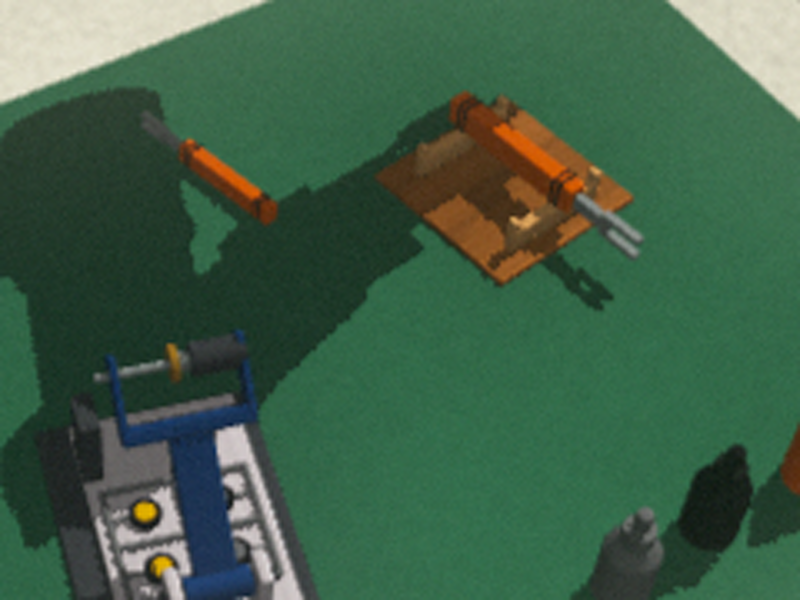

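View pics/t18c.png

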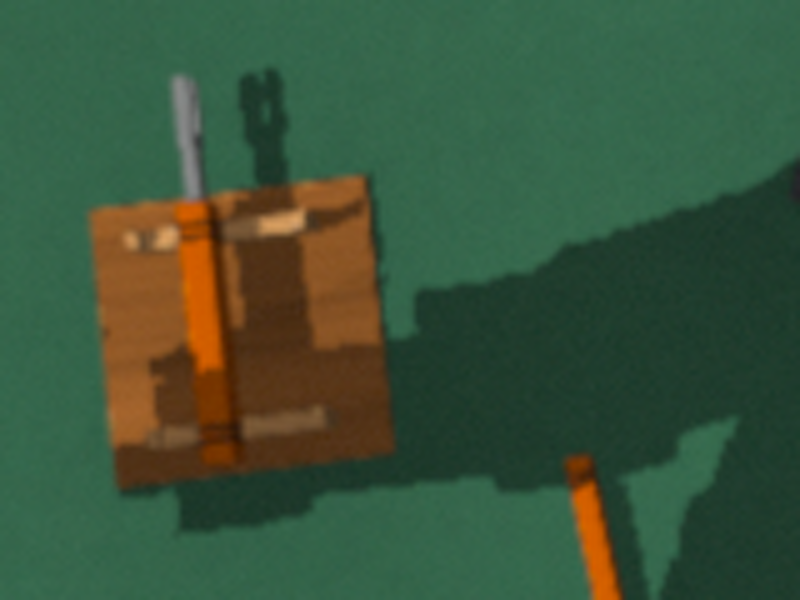

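The tool lies across both crossbars, in the top crop from (195,205) to (220,463), about 1 px of the unzoomed picture from where it was. The clamp arm stands up, and the bottles are upright. I hand in.

```bash

python3 - <<'E'
from h import *
f=grab('top')
def P(L): return np.array([plane(f,u/5+150-.4,v/5+205-.4,42) for u,v in L])
p=P([(178,205),(211,203),(238,460),(205,465)]);c=p.mean(0);d=(p[0]+p[1]-p[2]-p[3]);e=c-np.array([457.,227.8,42]);a=np.radians(8.4)
print('handle in rack',e[0]*np.cos(a)+e[1]*np.sin(a),-e[0]*np.sin(a)+e[1]*np.cos(a),'yaw',np.degrees(np.arctan2(d[1],d[0])))
print(manip.sign_off())
E
```

```text
handle in rack -1.0157014926847647 4.306846197900393 yaw 8.469736111023478
the job is handed in; nothing more can be done
None
```

The job is done and handed in at about 25 s of the 69 s allowed; the interface reports no verdict.

- **What I did:** I took the orange fork from the rack and pressed the collar to its dead stop. I then swung the arm up in small steps, let the collar spring back, drew the fork off and laid the tool back. Side force stayed around 5.5–9 N. The highest total I read between moves was about 10 N.
- **Clamp arm:** Two triangulated points on the bar gave about 0.78 rad of swing while the fork was still in. I did not measure it again afterwards, but the later pictures show the arm in the same place.
- **Tool:** In the last top picture the handle centre is at about (-1, +4) mm in the rack's frame, with its yaw within 0.1° of the rack's. It lies across both crossbars and the gripper is well clear.
- **Jig and other things:** I saw no sign of the gripper touching the jig. The jar was never approached. The grey and black bottles stood upright in the last scene crop; I did not look closely at the orange bottle or the jar at the end.
- **Checks that disagreed:**
  - The cameras showed a steady bias of about 2 mm against the robot's own pose, so I aligned the fork to the jig by picture and by feel.
  - During the later part of the swing the collar relaxed from the dead stop to roughly 4.5–5 mm pressed. By then the tip was already above the lug.

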